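# Build up a plate pack on the leak-test stand and put it under test

### The job

Make up the valve plate pack on the leak-test stand and put it on test: swing the hold-down arm out until it stays in its open end position, thread every ported plate lying on the bench over the two guide pins with its brass spigot pointing to the toggle valve's end of the stand, and put the thick cover plate on top of them. Then swing the arm back down until it snaps home on the cover, and last of all flip the air toggle over to ON, towards the gauge. Do not knock over or shove the bottle, the grease pot and the white valve block beside the work.

Things in the scene. Friction and masses are not known exactly. Their poses are not given: they have to be found in the camera images.
- stand: Leak-test stand, fixed: grey base 140 x 285 mm, top at z = 14 mm, from y = -145 to +140 mm. Origin on the bench under the seat's middle, z up. Seat: steel block 50 x 100 mm (x by y), top at z = 20 mm. Hinge bracket at y = +115 mm (62 mm wide, 120 mm high). Toggle valve: black box 48 x 36 mm at y = -118 mm, top at z = 48 mm. Round gauge at x = +52, y = -114 mm, up to z = 77 mm.
- stand_seat (a point): Centre of the seat's top face, 20 mm above the bench: here the lowest plate's middle goes. Its axes are the stand's.
- stand_pin_1 (a point): Tip of the guide pin nearer the hinge, at stand x = 0, y = +36 mm, z = 78 mm. The two pins are 8 mm in diameter, 72 mm apart, upright, with a taper over the top 8 mm to a 3 mm tip.
- stand_pin_2 (a point): Tip of the other guide pin, at stand x = 0, y = -36 mm, z = 78 mm.
- hold_down (a joint): Hold-down arm, rad: 0 = fully down over the seat (at the start), 2.1 = fully swung out, leaning back beyond the bracket; it turns in the plane stand x = 0 about point hold_down_hinge. An over-centre spring holds it at both ends, dead centre at about 0.8; let go, it goes to the end on its side of that. About 5 N at the handle moves it either way.
- foot: Sprung rubber foot, 22 mm in diameter, hanging from the arm 115 mm from the hinge, over the seat's middle when down; origin on the arm's centre line, underside 58 mm below it. Arm down, it reaches to 46 mm above the bench and gives way up to 26 mm with 2 to 4 N, so it presses on a pack of any height that occurs here.
- hold_down_hinge (a point): Hinge axis of the arm (parallel to the stand's x), at stand x = 0, y = +115 mm, z = 104 mm.
- hold_down_grip (a point): Grip point on the arm's T-handle, a round black bar 15 mm thick, 118 mm long, parallel to the stand's x, 166 mm from the hinge axis: on the bar's axis, 36 mm to the arm's -x side. Arm down: stand y = -50, z = 124 mm; out: y = +215, z = 236 mm. Pinch it from above, fingers closing along the stand's y; it turns in the grip as the arm swings.
- air_toggle (a joint): Toggle lever on the valve box, rad: 0 = OFF (leaning 0.45 rad towards the stand's -x, at the start), 0.9 = ON (leaning as far towards +x, to the gauge). It snaps over its centre at 0.45; 2 to 3 N at the ball (more with friction) takes it over. Its axis runs along the stand's y through x = 0, y = -118 mm, z = 48 mm.
- air_toggle_tip (a point): Centre of the black ball (16 mm in diameter) at the end of the toggle lever, 44 mm from its axis; OFF: stand x = -19 mm, ON: x = +19 mm, both at y = -118 mm, z = 88 mm.
- plate_1: Ported valve plate (2 to 4 are there, else None): aluminium, 50 x 100 x 8 mm (x, y, z), alike on both faces, 0.1 kg; two 11 mm holes on its y axis at y = +36 and -36 mm, three small dark ports between them, a brass spigot 7 mm thick sticking 18 mm out of its -y end. Origin at its middle, 4 mm above what it lies on; grip it across the 50 mm.
- plate_1_spigot (a point): Tip of the spigot of plate_1, 67 mm from the plate's origin along its -y.
- plate_2: Another such ported plate, as plate_1; may be absent.
- plate_2_spigot (a point): Tip of the spigot of plate_2, 67 mm from the plate's origin along its -y.
- plate_3: Another such ported plate, as plate_1; may be absent.
- plate_3_spigot (a point): Tip of the spigot of plate_3, 67 mm from the plate's origin along its -y.
- plate_4: Another such ported plate, as plate_1; may be absent.
- plate_4_spigot (a point): Tip of the spigot of plate_4, 67 mm from the plate's origin along its -y.
- cover: Cover plate: steel, 50 x 100 x 14 mm (x by y by z), the same on both faces and either way round, no spigot and no ports, about 0.25 kg, the same two 11 mm holes at y = +36 and -36 mm. Origin at its middle, 7 mm above what it lies on.
- oil_bottle: Bystander: white plastic bottle with a red tip, 42 mm in diameter, 128 mm tall; origin at the centre of its underside.
- grease_pot: Bystander: pot with a blue lid, 63 mm in diameter, 43 mm tall; origin under its centre.
- valve_block_b: Bystander: white valve block, 47 x 62 x 33 mm; origin under its centre.
Things that resemble listed ones, but are neither listed nor needed, are in the scene too. Leave any purple look-alike of the plate_1 alone.

How it is judged (in metres and radians):
On the way, in this order (a step that is already met when the one before it is completed fails the run):
1. The hold-down arm is swung out into its open end position (value of joint hold_down above 1.95 rad), for 0.2 s.
2. Every ported plate that is there lies flat in the pile on the seat, over both pins, its spigot towards the toggle valve (horizontal distance between each of plate_1, plate_2, plate_3, plate_4 and stand_seat below 0.004 m and y of each of plate_1_spigot, plate_2_spigot, plate_3_spigot, plate_4_spigot in the frame of stand below -0.055 m and angle between the z axis of each of plate_1, plate_2, plate_3, plate_4 and the z axis of stand, either way round below 0.06 rad and z of each of plate_1, plate_2, plate_3, plate_4 in the frame of stand below 0.051 m), for 0.2 s.
3. The cover plate lies flat on top of the plates, over both pins (all of step 2 and horizontal distance between cover and stand_seat below 0.004 m and angle between the z axis of cover and the z axis of stand, either way round below 0.06 rad and angle between the y axis of cover and the y axis of stand, either way round below 0.15 rad and z of cover in the frame of stand below 0.063 m and height (world z) of cover above 0.04 m), for 0.2 s.
4. The hold-down arm is down in its closed end position, its foot pressing on the cover (all of step 3 and value of joint hold_down below 0.06 rad and contact force between foot and cover above 0.8 N), for 0.2 s.
5. The air toggle is over in its ON position (value of joint air_toggle above 0.8 rad), for 0.2 s.
At the end, for the whole second after the job is handed in: Every plate present and the cover on top lie flat (0.06 rad) over both pins, centred within 4 mm on the seat, spigots towards the toggle valve; arm within 0.06 rad of fully down, its foot pressing on the cover (over 0.8 N); toggle within 0.1 rad of fully ON (all of step 4 and value of joint air_toggle above 0.8 rad); the robot touches nothing.
It fails at once if The test air is switched on while the hold-down arm is not down (value of joint air_toggle above 0.6 rad and value of joint hold_down above 0.3 rad).
It fails at once if A bystander (bottle, pot or valve block) is shoved more than 5 cm or knocked over (distance of any of oil_bottle, grease_pot, valve_block_b from where it was at the start of the episode above 0.05 m or angle between any of oil_bottle, grease_pot, valve_block_b's own z axis and vertical above 0.6 rad).
Of plate_1, plate_2, plate_3, plate_4 only 2 to 4 are there at a start; the rules pass over those that are not, and their reading is None.
At some moment in a run one of plate_1, plate_2, plate_3, plate_4, cover may be knocked a few centimetres aside while the robot is not near it.
Once in a run the grip may slacken for a moment while it holds something.
It also fails if it takes over 210 s, if anything falls off the work surface, if the arm or the gripper's body presses on something with over 40 N, if the wrist force passes 120 N, or if a joint passes its speed limit or range.

### The arm

A 6-joint arm with a two-finger parallel gripper is mounted at the origin on a cart in front of the work surface, level with it; the furniture and walls round the work are solid. World frame = base frame: x ahead of the robot, y to its left, z up, the work surface at z = 0. Lengths are in m, angles in degrees, forces in N, time in s.
With the tool pointing down it reaches from about 0.3 to 0.75 m from the base axis. Payload 8.5 kg.
Tool frame: the origin (TCP) lies at the very end of the fingers, on their centre line; the grasp point (between the pads) lies 19 mm behind it; z points along the fingers, y is the line along which they close (so a half turn about z gives the same grasp; the last joint's range is limited). The gripper opens to 85 mm and grips with 20 to 120 N. Pads are 22 mm wide; open, the fingers measure 114 mm over their backs; the gripper's body (76 mm by 85 mm) begins 54 mm behind the grasp point. The pads swing forward as they close: fully open they stand 13 mm farther back than shut.
Start: joints at [54.528, 21.807, 74.336, -0, 83.858, -12.336], TCP at [0.216, 0.506, 0.231] pointing down, gripper open.
Joint ranges: [-178.18, 178.18], [-50.72, 133.34], [12.68, 142.11], [-81.47, 261.47], [9.98, 163.14], [-165.26, 165.26]. Speed limits (degrees/s): [136.94, 136.94, 180, 180, 180, 180].

### API

Orientations are given as a 3x3 rotation matrix whose columns are the frame's x, y, z axes.
In Python, from rig import env, imaging gives the robot as it stands. The module is installed in compiled form; this text tells all that it offers.
- The arm moves only by the tool arm_command, never from a script. Its arguments are lists of equal length, an entry for each row: "turn": the turn, a rotation vector about the tool's x, y, z in units of 5 degrees (1.0 is 5 degrees), a list of three; "xyz": the shift along the tool's x, y, z in units of 50 mm (1.0 is 50 mm), a list of three; "claw": the finger opening in mm, from 0 to 85.4. A call has 1 to 12 rows; each row shifts and turns the commanded pose from where the row before left it, along the tool's axes as they then stand; what a row does not reach is not made up. A row lasts 1/10 s, in which the tool goes at most 50 mm and 8.59 degrees, less where a joint would pass 70% of its speed; a pose out of reach is approached as far as the arm can. A call is refused whole if a number of a shift passes 1 or a number of a turn 1, either way. A call with a gripper value outside its range is refused whole. The fingers move at their own pace and stop on an object; "squeeze" is the grip in N (left out, the last holds). Time passes only in rows, so rows that do not move let the fingers close. It gives the time, the measured TCP pose, the force, the opening and the grip force at its end, in the units of the state.
- env.observe(): the state, without advancing time (a new reading comes with each control period).
- imaging.get_image(name): name is "scene" or "top" or "wrist"; returns (picture, depth): 420x560x3 uint8, blue, green, red; 420x560 float32, m along the optical axis (not along the pixel's ray), 0 where there is no reading.
- imaging.camera_info(name): a dict with "camera_matrix" (3x3 intrinsics, pixels), "rvec" (rotation vector, rad) and "tvec" (3), from world to camera coordinates, as OpenCV has them. Camera axes: x right, y down, z forward; pixel columns grow to the right and rows downward; lengths in m; the calibration is good to about 2 mm. A picture is of the moment at which its call begins: read the wrist's pose just before it. camera_info takes no time and is no camera call; for the wrist camera it gives the pose at the moment of the call.
- env.close_job(): hands the job in; it is judged then, once.
The state is a dict: "time_s": time; "q": joint angles; "qvel": joint speeds; "joint_efforts": joint torques, N m; "position": TCP position; "tool_rot": TCP orientation; "ft_force": force on the tool from outside, world axes, zero at the start; "wrist_torque": the same for the moment, N m; "grip_width": finger opening in m; "gripper_force": force on a finger pad.
Only numpy, scipy, OpenCV 4.12 (cv2) and the standard library are available. Lean on these libraries where they do the work, as an engineer would, in place of code of your own. Each camera call takes 0.05 s, during which the arm holds its last target. There are 200 camera calls.

## Working session

There is one attempt and no reset: what is moved stays moved. The work goes in short steps, Python scripts to look and compute and a tool call to move; the robot and the scene stay as the last step left them, time stands still between calls to the robot, and variables do not carry over. Pictures are saved under pics/ and viewed, at most 14 in all, crops included, and the job is handed in when it is done.

Besides the shell and the picture viewer there is one more tool, called as name(argument=value, ...) on one line, values as JSON. arm_command: Moves the arm, as the interface text tells. Its arguments: {"type":"object","properties":{"turn":{"type":"array"},"xyz":{"type":"array"},"claw":{"type":"array"},"squeeze":{"type":"number"}},"required":["turn","xyz","claw"]}

```bash
mkdir -p pics; cat > h.py <<'E'
from rig import env, imaging
import numpy as np, cv2
def cam(n):
    i=imaging.camera_info(n); R=cv2.Rodrigues(np.array(i["rvec"],float))[0]
    return np.array(i["camera_matrix"]),R,np.array(i["tvec"],float).reshape(3)
def grab(n,f=None):
    c=cam(n); im,d=imaging.get_image(n)
    if f: cv2.imwrite(f"pics/{f}.png",im)
    return im,d,c
def cloud(d,c):
    K,R,t=c; v,u=np.mgrid[:d.shape[0],:d.shape[1]]
    p=np.stack([(u-K[0,2])/K[0,0]*d,(v-K[1,2])/K[1,1]*d,d],-1)
    return (p-t)@R
def proj(P,c):
    K,R,t=c; q=(np.atleast_2d(P)@R.T+t)@K.T; return q[:,:2]/q[:,2:]
def onz(u,v,z,c):
    K,R,t=c; r=R.T@np.linalg.inv(K)@[u,v,1]; o=-R.T@t; return o+r*(z-o[2])/r[2]
E
python3 - <<'E'
from h import *
s=env.observe(); print({k:np.round(v,3).tolist() for k,v in s.items()})
for n in("top","scene"):
    im,d,c=grab(n,n+"0"); np.savez(n+"0.npz",im=im,d=d,K=c[0],R=c[1],t=c[2]); print(n,-c[1].T@c[2], c[0][0,0])
E
```

```text
{'time_s': 0.0, 'q': [54.527, 21.842, 74.385, 0.0, 83.858, -12.336], 'qvel': [0.041, -0.029, 0.097, 0.053, -0.068, -0.018], 'joint_efforts': [-0.0, -44.848, -23.128, -0.0, 0.005, -0.0], 'position': [0.216, 0.506, 0.231], 'tool_rot': [[-0.92, 0.393, -0.001], [0.393, 0.92, -0.001], [0.0, -0.001, -1.0]], 'ft_force': [-0.715, 0.491, 0.528], 'wrist_torque': [-0.031, -0.016, -0.051], 'gripper_force': 0.0, 'grip_width': 0.085}
top [ 0.27720331 -0.13572806  1.92324782] 536.4652679614724
scene [0.05356962 0.84137521 1.30193818] 436.53523525708374
```

View pics/top0.png

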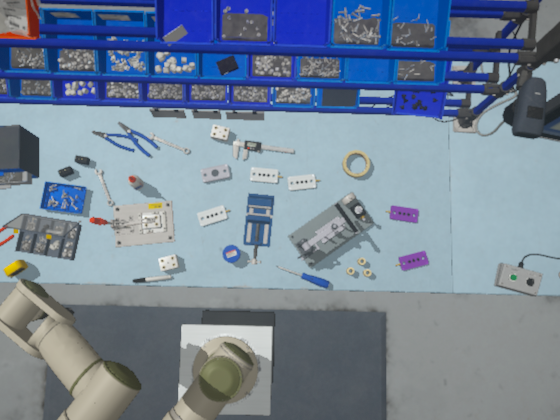

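View pics/scene0.png

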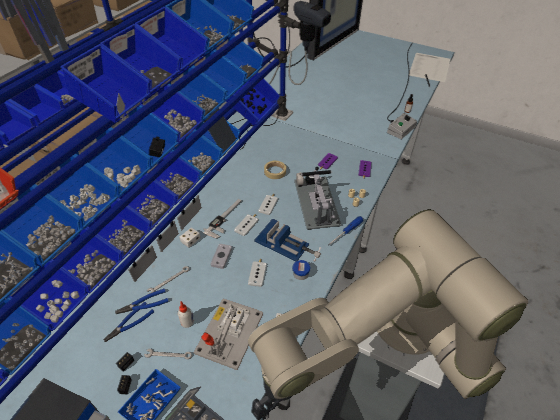

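The top view shows the stand at (330,230), three pale ported plates at (264,175), (302,182) and (213,215), and the cover at (215,173). The purple look-alikes are on the right. I'll zoom in on these.

```bash
python3 - <<'E'
from h import *
z=np.load("top0.npz"); im=z["im"]
a=cv2.resize(im[150:280,190:390],(800,520),interpolation=cv2.INTER_CUBIC); cv2.imwrite("pics/top0z.png",a)
z2=np.load("scene0.npz"); a=cv2.resize(z2["im"][150:290,180:380],(800,560),interpolation=cv2.INTER_CUBIC); cv2.imwrite("pics/scene0z.png",a)
c=(z["K"],z["R"],z["t"]); P=cloud(z["d"],c)
hsv=cv2.cvtColor(im,cv2.COLOR_BGR2HSV)
m=((hsv[...,1]<40)&(hsv[...,2]>110)&(P[...,2]<.025)&(P[...,2]>-.004)&(P[...,0]>.2)).astype(np.uint8)
n,l,st,ce=cv2.connectedComponentsWithStats(m)
for i in range(1,n):
    if 80<st[i,4]<3000:
        ys,xs=np.where(l==i); r=cv2.minAreaRect(np.c_[xs,ys].astype(np.float32))
        print(ce[i].round(1),st[i,4],np.round(P[ys,xs].mean(0),3),[np.round(x,1) for x in r[1]],round(r[2],1))
for u,v in[(264,175),(302,182),(213,215),(215,173),(135,182),(232,254),(220,132),(168,262),(140,222)]: print(u,v,P[v,u].round(3), onz(u,v,.008,c).round(3))
E
```

```text
[462.7 127.2] 199 [ 0.893 -0.85   0.005] [np.float64(23.9), np.float64(14.3)] 2.6
[168.2 143. ] 179 [0.8   0.24  0.003] [np.float64(44.5), np.float64(7.1)] 22.6
[238.7 148.9] 208 [ 0.784 -0.02   0.006] [np.float64(16.0), np.float64(21.0)] 0.0
[277.  148.4] 179 [ 0.79  -0.16   0.007] [np.float64(33.6), np.float64(5.8)] 7.8
[214.5 172.7] 413 [0.692 0.064 0.01 ] [np.float64(15.1), np.float64(29.2)] 78.7
[263.4 174.6] 401 [ 0.691 -0.113  0.006] [np.float64(29.1), np.float64(16.3)] 5.4
[139.2 221.4] 1934 [0.506 0.326 0.011] [np.float64(80.3), np.float64(76.2)] 85.9
[301.2 181.8] 392 [ 0.668 -0.252  0.006] [np.float64(15.2), np.float64(28.9)] 83.7
[353.3 216.1] 242 [ 0.546 -0.442  0.012] [np.float64(39.1), np.float64(18.8)] 55.0
[314.5 226.2] 869 [ 0.506 -0.302  0.013] [np.float64(22.3), np.float64(59.6)] 47.3
[211.9 215.2] 415 [0.536 0.068 0.005] [np.float64(15.5), np.float64(29.6)] 72.6
[334.  238.6] 462 [ 0.463 -0.373  0.013] [np.float64(15.0), np.float64(38.1)] 54.9
[ 68.8 244.4] 154 [0.417 0.569 0.01 ] [np.float64(8.5), np.float64(33.8)] 12.5
[ 26.  242.2] 105 [0.421 0.721 0.006] [np.float64(8.3), np.float64(20.1)] 13.0
[ 40.3 242.8] 116 [0.421 0.671 0.007] [np.float64(9.1), np.float64(17.0)] 15.9
[ 53.7 247.2] 128 [0.406 0.621 0.009] [np.float64(9.6), np.float64(18.7)] 15.9
[157.8 277.9] 128 [0.308 0.248 0.01 ] [np.float64(5.5), np.float64(26.3)] 84.3
264 175 [ 0.69  -0.116  0.004] [ 0.689 -0.116  0.008]
302 182 [ 0.667 -0.254  0.01 ] [ 0.667 -0.255  0.008]
213 215 [0.537 0.064 0.007] [0.537 0.063 0.008]
215 173 [0.691 0.063 0.007] [0.691 0.063 0.008]
135 182 [0.636 0.332 0.079] [0.649 0.35  0.008]
232 254 [ 0.396 -0.012  0.045] [ 0.399 -0.01   0.008]
220 132 [0.838 0.048 0.036] [0.846 0.051 0.008]
168 262 [0.363 0.211 0.034] [0.364 0.215 0.008]
140 222 [0.497 0.308 0.072] [0.504 0.323 0.008]
```

View pics/top0z.png

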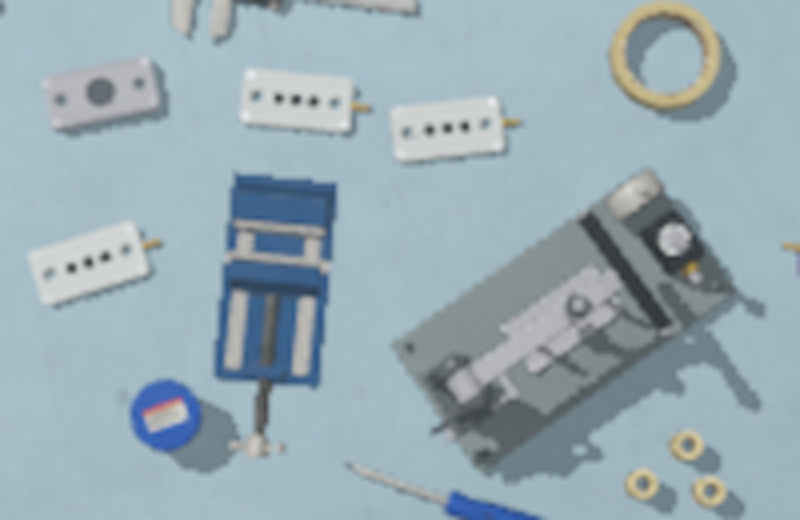

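View pics/scene0z.png

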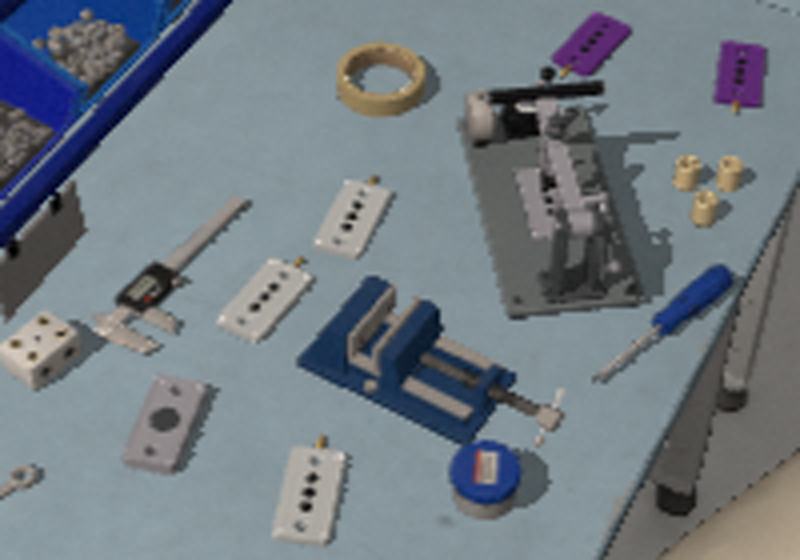

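The zooms show all three spigots pointing roughly along world -y. The stand's hinge is at the lower left and its valve and gauge at the upper right. Next is a coarse stand pose.

```bash
cat >> h.py <<'E'
def plan(p,ya,s=None):
    """target TCP p, tool y-axis yaw ya (deg), tool down -> total shift (units) in current tool frame, turn about tool z (units of 5deg)"""
    s=s or env.observe(); R=np.array(s["tool_rot"]); cur=np.degrees(np.arctan2(R[1,1],R[0,1]))
    dy=(ya-cur+180)%360-180
    sh=R.T@(np.array(p)-s["position"])/.05
    Z=np.array([[np.cos(np.radians(ya)),np.sin(np.radians(ya)),0]]).T.ravel(); y=Z; z=np.array([0,0,-1.]); x=np.cross(y,z)
    T=np.c_[x,y,z]; tr=cv2.Rodrigues(R.T@T)[0].ravel()/np.radians(5)
    print("pos",np.round(s["position"],4),"yaw",round(cur,2),"shift",sh.round(2),"turn",tr.round(2),"shift after turn",(T.T@(np.array(p)-s["position"])/.05).round(2))
E
python3 - <<'E'
from h import *
from scipy.optimize import least_squares
z=np.load("top0.npz");c=(z["K"],z["R"],z["t"])
px=np.array([[395,345],[485,468],[740,300],[640,172]])/4+[190,150]
W=np.array([onz(u,v,.014,c)[:2] for u,v in px]);print(W.round(3))
L=np.array([[70,140],[-70,140],[-70,-145],[70,-145]])/1000
f=lambda q:((L@np.array([[np.cos(q[2]),np.sin(q[2])],[-np.sin(q[2]),np.cos(q[2])]])+q[:2])-W).ravel()
r=least_squares(f,[.5,-.36,.63]);print(r.x,np.degrees(r.x[2]),r.fun.round(3))
q=r.x
plan([q[0],q[1],.36],np.degrees(q[2])-90)
E
```

```text
[[ 0.467 -0.21 ]
 [ 0.36  -0.293]
 [ 0.516 -0.52 ]
 [ 0.63  -0.429]]
[ 0.49166413 -0.36097684  0.6299703 ] 36.094639234549014 [-0.001  0.004 -0.007  0.004  0.005  0.     0.003 -0.008]
pos [0.2159 0.5055 0.2308] yaw 66.87 shift [-11.88 -13.77  -2.57] turn [-1.000e-02  1.000e-02  2.415e+01] shift after turn [-5.75 17.25 -2.58]
```

arm_command(turn=[[0,0,0],[0,0,0],[0,0,0],[0,0,0],[0,0,0],[0,0,0],[0,0,0],[0,0,0],[0,0,0],[0,0,0],[0,0,0],[0,0,0]], xyz=[[0,0,-0.65],[0,0,-0.65],[0,0,-0.65],[0,0,-0.65],[-0.5,-0.6,0],[-0.5,-0.6,0],[-0.5,-0.6,0],[-0.5,-0.6,0],[-0.5,-0.6,0],[-0.5,-0.6,0],[-0.5,-0.6,0],[-0.5,-0.6,0]], claw=[85,85,85,85,85,85,85,85,85,85,85,85])

```text
time_s: 1.3
position: [0.3056, 0.205, 0.3612]
tool_rot: [[-0.92, 0.393, -0.0], [0.393, 0.92, -0.0], [0.0, -0.0, -1.0]]
ft_force: [1.1, 0.7, 0.4]
grip_width: 0.0852
gripper_force: 0.0
```

arm_command(turn=[[0,0,0],[0,0,0],[0,0,0],[0,0,0],[0,0,0],[0,0,0],[0,0,0],[0,0,0],[0,0,0],[0,0,0],[0,0,0],[0,0,0]], xyz=[[-0.5,-0.6,0],[-0.5,-0.6,0],[-0.5,-0.6,0],[-0.5,-0.6,0],[-0.5,-0.6,0],[-0.5,-0.6,0],[-0.5,-0.6,0],[-0.5,-0.6,0],[-0.5,-0.6,0],[-0.5,-0.6,0],[-0.5,-0.6,0],[-0.5,-0.6,0]], claw=[85,85,85,85,85,85,85,85,85,85,85,85])

```text
time_s: 2.5
position: [0.4402, -0.244, 0.361]
tool_rot: [[-0.919, 0.393, -0.001], [0.393, 0.919, 0.001], [0.001, 0.0, -1.0]]
ft_force: [0.6, 0.6, 0.1]
grip_width: 0.085
gripper_force: 0.0
```

arm_command(turn=[[0,0,1],[0,0,1],[0,0,1],[0,0,1],[0,0,1],[0,0,1],[0,0,1],[0,0,1],[0,0,1],[0,0,1],[0,0,1],[0,0,1]], xyz=[[0,0,0],[0,0,0],[0,0,0],[0,0,0],[0,0,0],[0,0,0],[0,0,0],[0,0,0],[0,0,0],[0,0,0],[0,0,0],[0,0,0]], claw=[85,85,85,85,85,85,85,85,85,85,85,85])

```text
time_s: 3.7
position: [0.4401, -0.2424, 0.361]
tool_rot: [[-0.116, 0.993, -0.001], [0.993, 0.116, 0.001], [0.001, -0.001, -1.0]]
ft_force: [0.4, 0.2, -0.2]
grip_width: 0.0849
gripper_force: 0.0
```

arm_command(turn=[[0,0,1],[0,0,1],[0,0,1],[0,0,1],[0,0,1],[0,0,1],[0,0,1],[0,0,1],[0,0,1],[0,0,1],[0,0,1],[0,0,1]], xyz=[[0,0,0],[0,0,0],[0,0,0],[0,0,0],[0,0,0],[0,0,0],[0,0,0],[0,0,0],[0,0,0],[0,0,0],[0,0,0],[0,0,0]], claw=[85,85,85,85,85,85,85,85,85,85,85,85])

```text
time_s: 4.9
position: [0.44, -0.2424, 0.361]
tool_rot: [[0.802, 0.597, -0.001], [0.597, -0.802, 0.001], [-0.0, -0.001, -1.0]]
ft_force: [0.5, -0.2, -0.1]
grip_width: 0.0851
gripper_force: 0.0
```

```bash
python3 - <<'E'
from h import *
im,d,c=grab("wrist","w1"); np.savez("w1.npz",im=im,d=d,K=c[0],R=c[1],t=c[2]); print(-c[1].T@c[2],c[1].round(2))
plan([.4917,-.361,.36],-53.9); print(env.observe()["q"])
L=np.array([[0,0,.02],[0,.036,.078],[0,-.036,.078],[-.036,-.05,.124],[-.019,-.118,.088],[70e-3,.14,.014],[-.07,.14,.014],[-.07,-.145,.014],[.07,-.145,.014]])
a=.63;Rs=np.array([[np.cos(a),-np.sin(a),0],[np.sin(a),np.cos(a),0],[0,0,1]])
print(proj(L@Rs.T+[.4917,-.361,0],c).round(0).tolist())
E
```

```text
[ 0.502748   -0.19622803  0.50279666] [[ 0.6  -0.8  -0.  ]
 [-0.77 -0.57  0.3 ]
 [-0.24 -0.18 -0.95]]
pos [ 0.44   -0.2424  0.361 ] yaw -53.58 shift [-0.58  2.52  0.02] turn [-0.01  0.    0.06] shift after turn [-0.56  2.53  0.02]
[-4.23714405e+01  1.34213201e+01  6.55631039e+01  6.83205632e-04
  1.01068296e+02  1.12108087e+01]
[[359.0, 177.0], [342.0, 186.0], [396.0, 187.0], [417.0, 224.0], [459.0, 203.0], [266.0, 128.0], [266.0, 219.0], [445.0, 220.0], [461.0, 130.0]]
```

View pics/w1.png

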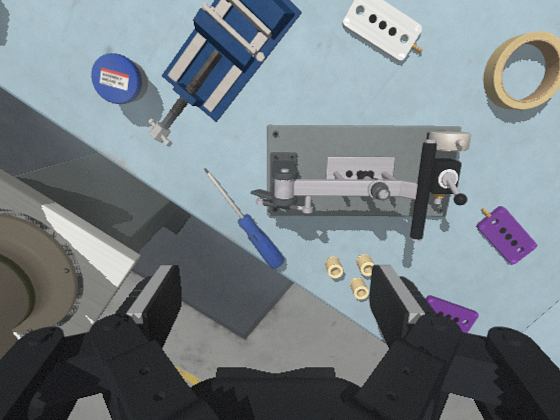

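The wrist view shows the stand clearly: handle bar from (430,141) to (417,239), toggle ball at (460,199), base corners at (268,125) and (270,213). The seat seems to carry dark dots at (360,174). I'll refine the pose from these points.

```bash
cat > ref.py <<'E'
from h import *
from scipy.optimize import least_squares
z=np.load("w1.npz");c=(z["K"],z["R"],z["t"]);P=cloud(z["d"],c);im=z["im"]
# base: points with z~.014 ; fit rect edges
g=(abs(P[...,2]-.014)<.005)&(P[...,1]<-.15)
hsv=cv2.cvtColor(im,cv2.COLOR_BGR2HSV)
px=np.array([[268,125],[270,214],[430,142],[417,238],[460,199]])
L=np.array([[.07,.14,.014],[-.07,.14,.014],[.059,-.05,.124],[-.059,-.05,.124],[-.019,-.118,.088]])
def T(q,L):
    a=q[2];R=np.array([[np.cos(a),-np.sin(a),0],[np.sin(a),np.cos(a),0],[0,0,1]]);return L@R.T+[q[0],q[1],0]
r=least_squares(lambda q:(proj(T(q,L),c)-px).ravel(),[.4917,-.361,.63]);print(r.x,np.degrees(r.x[2]),r.fun.round(1))
for u,v in[(360,163),(385,163),(345,163),(290,150),(425,160),(423,190),(418,225),(350,174)]: print(u,v,P[v,u].round(3))
h=T(r.x,np.array([[-.036,-.05,.124]]))[0];print("grip",h)
plan([h[0],h[1],.30],np.degrees(r.x[2])-90)
E
python3 ref.py
```

```text
[ 0.49716696 -0.35963245  0.63123321] 36.166998643617355 [-0.7 -0.4 -2.8  1.6  1.3  0.   0.  -0.5  1.4  0.1]
360 163 [ 0.509 -0.349  0.019]
385 163 [ 0.531 -0.378  0.02 ]
345 163 [ 0.495 -0.331  0.018]
290 150 [ 0.461 -0.254  0.013]
425 160 [ 0.555 -0.372  0.129]
423 190 [ 0.527 -0.395  0.129]
418 225 [ 0.492 -0.42   0.13 ]
350 174 [ 0.487 -0.348  0.019]
grip [ 0.49761119 -0.42124254  0.124     ]
pos [ 0.44   -0.2424  0.361 ] yaw -53.58 shift [-1.2   3.56  1.22] turn [-0.01  0.    0.05] shift after turn [-1.18  3.57  1.22]
```

arm_command(turn=[[0,0,0.05],[0,0,0],[0,0,0],[0,0,0],[0,0,0],[0,0,0],[0,0,0],[0,0,0]], xyz=[[0,0,0],[-0.3,0.9,0.3],[-0.3,0.9,0.3],[-0.3,0.9,0.3],[-0.28,0.87,0.3],[0,0,0],[0,0,0],[0,0,0]], claw=[50,50,50,50,50,50,50,50])

```text
time_s: 5.75
position: [0.4993, -0.4201, 0.3025]
tool_rot: [[0.802, 0.598, 0.001], [0.598, -0.802, -0.001], [0.0, 0.001, -1.0]]
ft_force: [0.2, 0.4, 0.4]
grip_width: 0.0503
gripper_force: 0.0
```

```bash
python3 - <<'E'
from h import *
plan([.4976,-.4212,.105],-53.83)
im,d,c=grab("wrist","w2"); np.savez("w2.npz",im=im,d=d,K=c[0],R=c[1],t=c[2])
P=cloud(d,c); a=np.radians(36.17);Rs=np.array([[np.cos(a),-np.sin(a),0],[np.sin(a),np.cos(a),0],[0,0,1]])
S=(P-[.4972,-.3596,0])@Rs
m=(S[...,2]>.12)&(S[...,2]<.14)&(abs(S[...,1]+.05)<.02)&(S[...,0]<-.02)&(S[...,0]>-.08)&(im.max(-1)<70)
q=S[m];print(m.sum(),np.percentile(q,[1,10,50,90,99],axis=0).round(4))
E
```

```text
pos [ 0.4993 -0.4201  0.3025] yaw -53.29 shift [-0.04 -0.01  3.95] turn [ 0.02 -0.    0.11] shift after turn [-0.04 -0.    3.95]
540 [[-0.0577 -0.0556  0.1226]
 [-0.0537 -0.0544  0.1265]
 [-0.0382 -0.0486  0.1293]
 [-0.0237 -0.0426  0.1307]
 [-0.0202 -0.0415  0.1316]]
```

View pics/w2.png

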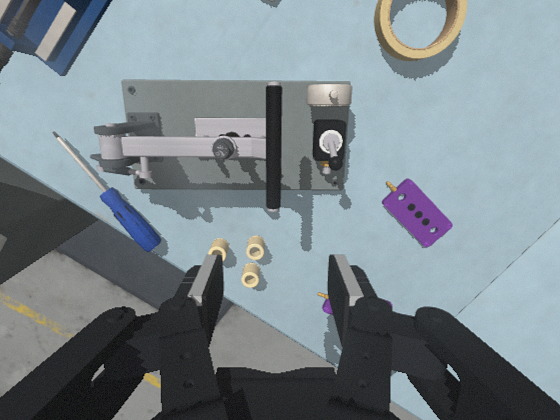

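The bar lies centred between the fingers (image column 273 against the pad middle at about 273). I'll go down and pinch it.

arm_command(turn=[[0,0,0.1],[0,0,0],[0,0,0],[0,0,0],[0,0,0],[0,0,0],[0,0,0],[0,0,0],[0,0,0],[0,0,0],[0,0,0],[0,0,0]], xyz=[[0,0,0.7],[0,0,0.7],[0,0,0.7],[0,0,0.7],[0,0,0.7],[0,0,0.4],[0,0,0],[0,0,0],[0,0,0],[0,0,0],[0,0,0],[0,0,0]], claw=[50,50,50,50,50,50,50,10,10,10,10,10], squeeze=40)

```text
time_s: 7.0
position: [0.4981, -0.4187, 0.1088]
tool_rot: [[0.807, 0.59, -0.003], [0.59, -0.807, 0.003], [-0.0, -0.004, -1.0]]
ft_force: [-11.0, 13.1, 12.5]
grip_width: 0.0131
gripper_force: 39.4
```

```bash
python3 - <<'E'
from h import *
s=env.observe(); print(s["grip_width"],s["gripper_force"],s["position"],s["ft_force"])
# arc in tool frame (tool y=-stand y, tool z=-z), 22 steps
th=np.linspace(0,2.0,21); u=.165*np.cos(th)-.02*np.sin(th); z=.165*np.sin(th)+.02*np.cos(th)
# stand y = .115-u ; tool y shift = +du
print(np.c_[np.diff(u),-np.diff(z)].round(4)/.05)
E
```

```text
0.013090036812811005 39.38640832901001 [ 0.49805814 -0.41867199  0.10875738] [-10.99352036  13.11535907  12.51406059]
[[-0.056 -0.328]
 [-0.088 -0.32 ]
 [-0.12  -0.31 ]
 [-0.15  -0.296]
 [-0.18  -0.28 ]
 [-0.206 -0.26 ]
 [-0.232 -0.238]
 [-0.254 -0.214]
 [-0.274 -0.188]
 [-0.292 -0.16 ]
 [-0.306 -0.13 ]
 [-0.318 -0.098]
 [-0.326 -0.066]
 [-0.33  -0.034]
 [-0.332 -0.   ]
 [-0.33   0.034]
 [-0.326  0.066]
 [-0.318  0.098]
 [-0.306  0.13 ]
 [-0.292  0.16 ]]
```

arm_command(turn=[[0,0,0],[0,0,0],[0,0,0],[0,0,0],[0,0,0],[0,0,0],[0,0,0],[0,0,0],[0,0,0],[0,0,0]], xyz=[[-0.06,0,-0.33],[0,-0.09,-0.32],[0,-0.12,-0.31],[0,-0.15,-0.3],[0,-0.18,-0.28],[0,-0.21,-0.26],[0,-0.23,-0.24],[0,-0.25,-0.21],[0,-0.27,-0.19],[0,-0.29,-0.16]], claw=[10,10,10,10,10,10,10,10,10,10])

```text
time_s: 8.0
position: [0.4466, -0.3508, 0.2401]
tool_rot: [[0.807, 0.59, 0.01], [0.591, -0.807, -0.007], [0.004, 0.011, -1.0]]
ft_force: [11.3, -1.8, 8.0]
grip_width: 0.0133
gripper_force: 39.2
```

```bash
python3 - <<'E'
from h import *
s=env.observe(); print(s["grip_width"],s["gripper_force"],s["position"],s["ft_force"])
E
```

```text
0.013256669309999617 39.171947836875916 [ 0.44655063 -0.35077904  0.2400863 ] [11.27443817 -1.84887697  7.98138578]
```

arm_command(turn=[[0,0,0],[0,0,0],[0,0,0],[0,0,0],[0,0,0],[0,0,0],[0,0,0],[0,0,0],[0,0,0],[0,0,0],[0,0,0],[0,0,0]], xyz=[[0.06,-0.06,0],[0,-0.31,-0.13],[0,-0.32,-0.1],[0,-0.33,-0.07],[0,-0.33,-0.03],[0,-0.33,0],[0,-0.33,0.03],[0,-0.33,0.07],[0,-0.32,0.1],[0,-0.31,0.13],[0,-0.29,0.16],[0,0,0]], claw=[10,10,10,10,10,10,10,10,10,10,10,10])

```text
time_s: 9.2
position: [0.3479, -0.2158, 0.2286]
tool_rot: [[0.808, 0.59, -0.004], [0.59, -0.808, -0.001], [-0.004, -0.001, -1.0]]
ft_force: [-11.8, -2.6, 0.1]
grip_width: 0.0134
gripper_force: 47.5
```

arm_command(turn=[[0,0,0],[0,0,0],[0,0,0],[0,0,0],[0,0,0],[0,0,0],[0,0,0],[0,0,0],[0,0,0],[0,0,0]], xyz=[[0,-0.1,0.07],[0,-0.1,0.07],[0,0,0],[0,0,0],[0,0,0],[0,0,0],[0,0,-0.4],[0,0,-0.8],[0,0,-0.8],[0,0,0]], claw=[10,10,10,50,50,50,50,50,85,85])

```text
time_s: 10.2
position: [0.3457, -0.21, 0.3261]
tool_rot: [[0.808, 0.59, 0.007], [0.59, -0.808, -0.008], [0.001, 0.01, -1.0]]
ft_force: [0.4, 1.0, -0.9]
grip_width: 0.0764
gripper_force: 0.0
```

```bash
python3 - <<'E'
from h import *
s=env.observe(); print(s["position"],s["ft_force"],s["q"])
im,d,c=grab("scene"); cv2.imwrite("pics/s1.png",cv2.resize(im[120:300,170:390],(660,540)))
im,d,c=grab("top"); np.savez("top1.npz",im=im,d=d,K=c[0],R=c[1],t=c[2])
E
```

```text
[ 0.34574813 -0.21001979  0.32612417] [ 0.37420713  0.99266976 -0.85197345] [-4.81670207e+01  3.02002402e+00  8.37134717e+01  8.71831104e-03
  9.26682443e+01  5.70233425e+00]
```

View pics/s1.png

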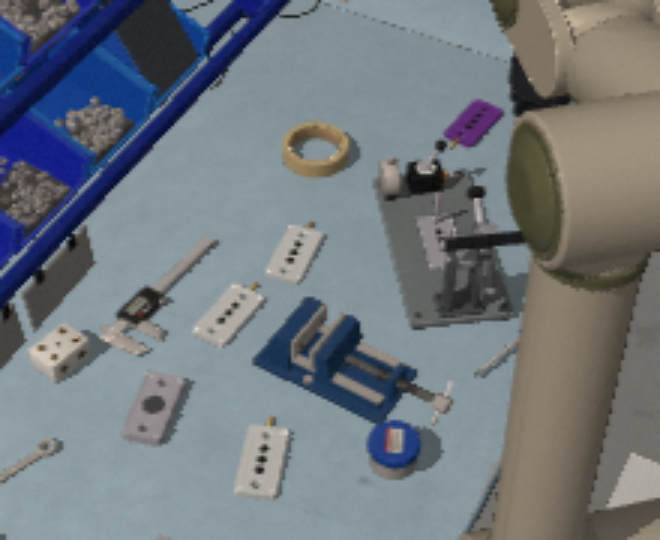

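The arm stays in its open position: the bar runs across near (490,240), leaning behind the bracket. Now for plate A.

arm_command(turn=[[0,0,0],[0,0,0],[0,0,0],[0,0,0],[0,0,0],[0,0,0],[0,0,0],[0,0,0],[0,0,0],[0,0,0],[0,0,0],[0,0,0]], xyz=[[0.45,0.4,0],[0.45,0.4,0],[0.45,0.4,0],[0.45,0.4,0],[0.45,0.4,0],[0.45,0.4,0],[0.45,0.4,0],[0.45,0.4,0],[0.45,0.4,0.1],[0.35,0.45,0.2],[0.3,0.45,0.2],[0,0,0]], claw=[85,85,85,85,85,85,85,85,85,85,85,85])

```text
time_s: 11.5
position: [0.6685, -0.2526, 0.2901]
tool_rot: [[0.808, 0.59, -0.007], [0.59, -0.808, 0.004], [-0.003, -0.007, -1.0]]
ft_force: [-0.2, 0.3, -1.0]
grip_width: 0.0846
gripper_force: 0.0
```

arm_command(turn=[[0,0,-1],[0,0,-1],[0,0,-1],[0,0,-1],[0,0,-1],[0,0,-1],[0,0,-1],[0,0,-1],[0,0,-1],[0,0,-1],[0,0,-1],[0,0,-0.8]], xyz=[[0,0,0],[0,0,0],[0,0,0],[0,0,0],[0,0,0],[0,0,0],[0,0,0],[0,0,0],[0,0,0],[0,0,0],[0,0,0],[0,0,0]], claw=[85,85,85,85,85,85,85,85,85,85,85,85])

```text
time_s: 12.7
position: [0.6664, -0.2519, 0.2956]
tool_rot: [[-0.092, 0.996, -0.001], [0.996, 0.092, 0.001], [0.001, -0.001, -1.0]]
ft_force: [-0.7, 0.1, 0.6]
grip_width: 0.0853
gripper_force: 0.0
```

```bash
cat >> h.py <<'E'
def plates(cam_="wrist",f=None,ztop=.008,data=None):
    im,d,c=data or grab(cam_,f)
    hsv=cv2.cvtColor(im,cv2.COLOR_BGR2HSV); P=cloud(d,c)
    m=((hsv[...,1]<45)&(hsv[...,2]>100)&(abs(P[...,2]-.008)<.014)&(d>0)).astype(np.uint8)
    m=cv2.morphologyEx(m,cv2.MORPH_OPEN,np.ones((3,3)))
    br=(hsv[...,0]>12)&(hsv[...,0]<28)&(hsv[...,1]>110)&(P[...,2]<.02)
    out=[]
    for ct in cv2.findContours(m,cv2.RETR_EXTERNAL,cv2.CHAIN_APPROX_NONE)[0]:
        if cv2.contourArea(ct)<150: continue
        if ct[...,0].min()<=1 or ct[...,1].min()<=1 or ct[...,0].max()>=558 or ct[...,1].max()>=418: continue
        W=np.array([onz(u,v,ztop,c)[:2] for u,v in ct[:,0]],np.float32)
        (cx,cy),(w,h),a=cv2.minAreaRect(W*1000)
        if w>h: a+=90; w,h=h,w
        if not(38<w<62 and 85<h<115): continue
        ya=a+90  # long axis angle: width axis at a, height axis at a+90
        ctr=np.array([cx,cy])/1000
        B=P[br][:,:2]-ctr; l=np.array([np.cos(np.radians(ya)),np.sin(np.radians(ya))]); n=np.array([-l[1],l[0]])
        k=B[(abs(B@n)<.012)&(abs(B@l)>.047)&(abs(B@l)<.075)]
        sp=(k@l).mean() if len(k) else 0
        if sp>0: ya+=180
        ya=(ya+180)%360-180; px=(ya-90+180)%360-180
        msk=np.zeros(m.shape,np.uint8); cv2.drawContours(msk,[ct],-1,1,-1)
        print("c",ctr.round(4),"w,h",round(w),round(h),"plate x yaw",round(px,1),"spig n",len(k),"z",np.median(P[...,2][msk>0]).round(4),"px",ct[:,0].mean(0).round())
        out.append((ctr,px))
    return out
E
python3 - <<'E'
from h import *
z=np.load("top0.npz");plates(data=(z["im"],z["d"],(z["K"],z["R"],z["t"])))
print("wrist");plates(f="w3"); plan([.668,-.252,.3],5)
E
```

```text
c [ 0.4521 -0.3599] w,h 53 92 plate x yaw 36.4 spig n 0 z 0.0128 px [330. 242.]
wrist
pos [ 0.6664 -0.2519  0.2957] yaw 5.48 shift [-0.01  0.03 -0.09] turn [-0.01 -0.01  0.1 ] shift after turn [-0.01  0.03 -0.09]
```

View pics/w3.png

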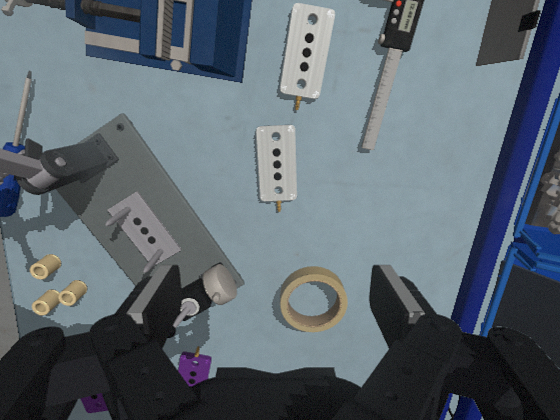

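```bash
python3 - <<'E'
from h import *
im=cv2.imread("pics/w3.png"); hsv=cv2.cvtColor(im,cv2.COLOR_BGR2HSV)
print(proj(np.array([[.668,-.252,.008]]),cam("wrist")))
u,v=proj(np.array([[.668,-.252,.008]]),cam("wrist"))[0].astype(int)
print(hsv[v-20:v+20:8,u-40:u+40:10].tolist())
E
```

```text
[[275.87151776 163.78074916]]
[[[98, 43, 161], [99, 43, 160], [95, 37, 90], [30, 9, 179], [30, 7, 178], [36, 7, 181], [87, 13, 172], [100, 41, 166]], [[97, 41, 161], [99, 41, 160], [102, 40, 95], [30, 6, 180], [113, 23, 45], [40, 4, 179], [90, 3, 174], [97, 40, 159]], [[98, 39, 163], [100, 41, 162], [99, 45, 107], [35, 9, 179], [36, 7, 186], [30, 7, 180], [90, 3, 176], [98, 42, 164]], [[99, 41, 162], [100, 38, 167], [98, 41, 143], [48, 7, 182], [135, 14, 36], [30, 6, 183], [60, 4, 179], [98, 39, 164]], [[99, 42, 159], [98, 40, 164], [99, 40, 165], [25, 8, 182], [90, 18, 43], [15, 6, 185], [36, 7, 182], [99, 38, 160]]]
```

The view is good: plate A at (277,163), plate B at (307,52), the seat with both pins at (120,218) and (152,262), arm open. The saturation threshold needs tightening.

```bash
sed -i 's/hsv\[...,1\]<45/hsv[...,1]<26/' h.py; python3 - <<'E'
from h import *
z=np.load("top0.npz");plates(data=(z["im"],z["d"],(z["K"],z["R"],z["t"])))
print("wrist");D=grab("wrist");o=plates(data=D);np.savez("w4.npz",im=D[0],d=D[1],K=D[2][0],R=D[2][1],t=D[2][2])
z=cv2.resize(D[0][170:290,80:250],(680,480),interpolation=cv2.INTER_CUBIC);cv2.imwrite("pics/w4z.png",z)
a=.6312;Rs=np.array([[np.cos(a),-np.sin(a),0],[np.sin(a),np.cos(a),0],[0,0,1]])
L=np.array([[0,.036,.078],[0,-.036,.078],[0,.036,.02],[0,-.036,.02],[.025,.05,.02],[.025,-.05,.02],[-.025,.05,.02],[-.025,-.05,.02]])
print(((proj(L@Rs.T+[.4972,-.3596,0],D[2])-[80,170])*4).round(0).tolist())
for p,a in o: plan([*p,.006],a)
E
```

```text
c [ 0.4514 -0.3587] w,h 53 89 plate x yaw 36.8 spig n 0 z 0.0128 px [329. 242.]
c [0.5353 0.0677] w,h 53 102 plate x yaw 20.4 spig n 1 z 0.006 px [211. 216.]
c [ 0.6676 -0.2512] w,h 53 100 plate x yaw 8.1 spig n 0 z 0.0061 px [300. 182.]
c [ 0.6901 -0.1133] w,h 52 99 plate x yaw 177.8 spig n 0 z 0.006 px [264. 175.]
c [0.6919 0.0633] w,h 51 100 plate x yaw 13.2 spig n 0 z 0.0112 px [213. 173.]
wrist
c [ 0.6688 -0.2523] w,h 51 101 plate x yaw 8.0 spig n 25 z 0.0071 px [277. 163.]
c [ 0.6916 -0.1147] w,h 51 101 plate x yaw -4.0 spig n 41 z 0.0071 px [307.  51.]
[[107.0, 221.0], [258.0, 409.0], [192.0, 159.0], [321.0, 327.0], [225.0, 87.0], [403.0, 325.0], [107.0, 161.0], [288.0, 390.0]]
pos [ 0.6665 -0.2519  0.2957] yaw 5.14 shift [-0.02  0.05  5.79] turn [-0.01 -0.01 -0.57] shift after turn [-0.01  0.05  5.79]
pos [ 0.6665 -0.2519  0.2957] yaw 5.14 shift [2.68 0.75 5.8 ] turn [-0.01 -0.01  1.83] shift after turn [2.77 0.31 5.79]
```

View pics/w4z.png

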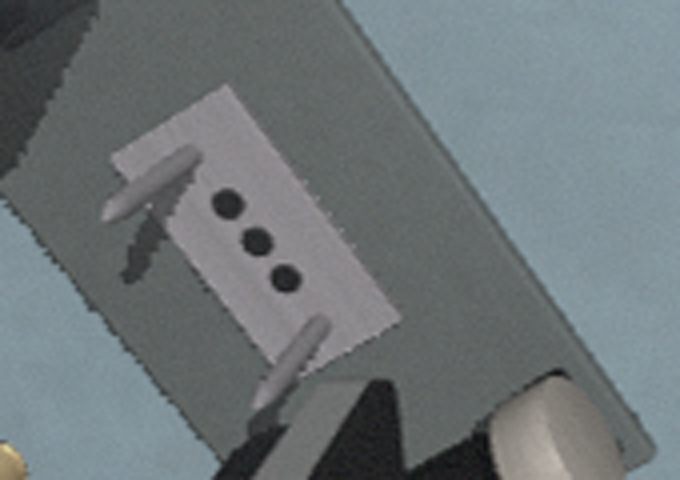

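The predicted pins and seat agree with the picture to about 1 px (pin tips at zoom (107,217) and (260,405)). So the stand pose is good, with a small y correction. Now grasping plate A.

arm_command(turn=[[0,0,-0.57],[0,0,0],[0,0,0],[0,0,0],[0,0,0],[0,0,0],[0,0,0],[0,0,0],[0,0,0],[0,0,0]], xyz=[[-0.01,0.05,0],[0,0,0.8],[0,0,0.8],[0,0,0.8],[0,0,0.8],[0,0,0.8],[0,0,0.8],[0,0,0.6],[0,0,0],[0,0,0]], claw=[85,85,85,85,85,85,85,85,85,85])

```text
time_s: 13.8
position: [0.6696, -0.2525, 0.0271]
tool_rot: [[-0.137, 0.991, 0.0], [0.991, 0.137, -0.0], [-0.0, 0.0, -1.0]]
ft_force: [0.2, -0.4, 0.3]
grip_width: 0.0853
gripper_force: 0.0
```

```bash
python3 - <<'E'
from h import *
from scipy.optimize import least_squares
plan([.6688,-.2523,.0],8.0)
z=np.load("w4.npz");c=(z["K"],z["R"],z["t"])
px=np.array([[107,217],[260,405],[228,85],[402,318],[111,159]])/4+[80,170]
L=np.array([[0,.036,.078],[0,-.036,.078],[.025,.05,.02],[.025,-.05,.02],[-.025,.05,.02]])
def T(q):
    a=q[2];R=np.array([[np.cos(a),-np.sin(a),0],[np.sin(a),np.cos(a),0],[0,0,1]]);return L@R.T+[q[0],q[1],0]
r=least_squares(lambda q:(proj(T(q),c)-px).ravel(),[.4972,-.36,.63]);print(r.x,np.degrees(r.x[2]),r.fun.round(1))
E
```

```text
pos [ 0.6696 -0.2525  0.0271] yaw 7.9 shift [ 0.01 -0.02  0.54] turn [ 0.    0.   -0.02] shift after turn [ 0.01 -0.02  0.54]
[ 0.49785849 -0.35827286  0.6356883 ] 36.4222568295764 [ 0.4 -0.1  0.  -0.  -0.4 -0.3  0.7  0.8 -0.7 -0.3]
```

arm_command(turn=[[0,0,0],[0,0,0],[0,0,0],[0,0,0],[0,0,0],[0,0,0],[0,0,0],[0,0,0]], xyz=[[0,-0.02,0.3],[0,0,0.22],[0,0,0],[0,0,0],[0,0,0],[0,0,0],[0,0,0],[0,0,0]], claw=[85,85,85,40,40,40,40,40], squeeze=60)

```text
time_s: 14.6
position: [0.6691, -0.2528, 0.0015]
tool_rot: [[-0.139, 0.99, 0.002], [0.99, 0.139, -0.001], [-0.001, 0.002, -1.0]]
ft_force: [0.3, 0.7, 5.1]
grip_width: 0.0475
gripper_force: 62.1
```

arm_command(turn=[[0,0,0],[0,0,0],[0,0,0],[0,0,0],[0,0,0],[0,0,0],[0,0,0]], xyz=[[0,0,-0.2],[0,0,-0.5],[0,0,-0.6],[0,0,-0.6],[0,0,-0.6],[0,0,-0.5],[0,0,0]], claw=[40,40,40,40,40,40,40])

```text
time_s: 15.3
position: [0.6696, -0.2531, 0.155]
tool_rot: [[-0.139, 0.99, 0.006], [0.99, 0.139, -0.004], [-0.005, 0.006, -1.0]]
ft_force: [0.0, 0.1, -0.2]
grip_width: 0.0475
gripper_force: 62.7
```

```bash
python3 - <<'E'
from h import *
plan([.4979,-.3583,.15],36.4)
grab("wrist","w5")
E
```

```text
pos [ 0.6696 -0.2531  0.155 ] yaw 7.97 shift [-1.61 -3.69  0.09] turn [ 0.05  0.07 -5.69] shift after turn [ 0.34 -4.01  0.1 ]
```

View pics/w5.png

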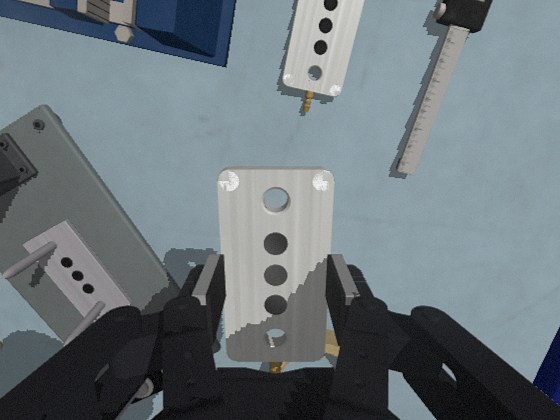

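Plate A is held squarely, with holes at (275,200) and (276,338) and the spigot toward the tool's -x. I'll measure its offset in the grip.

```bash
cat >> h.py <<'E'
def inhand(h1,h2,s,c,top=.0065):
    """hole pixels (far=+x tool, near); top = plate top above TCP. Offset of plate centre in tool frame and yaw error of plate y vs tool x"""
    z=s["position"][2]+top; R=np.array(s["tool_rot"])
    a,b=[R.T@(onz(*h,z,c)-s["position"]) for h in(h1,h2)]
    print("hole dist",np.linalg.norm(a-b).round(4),"centre off tool",((a+b)/2).round(4),"yaw err deg (tool frame)",np.degrees(np.arctan2((a-b)[1],(a-b)[0])).round(2))
E
python3 - <<'E'
from h import *
inhand((275.5,200),(275.5,338),env.observe(),cam("wrist"))
E
```

```text
hole dist 0.0716 centre off tool [ 0.0012  0.001  -0.0065] yaw err deg (tool frame) 0.02
```

arm_command(turn=[[0,0,-0.95],[0,0,-0.95],[0,0,-0.95],[0,0,-0.95],[0,0,-0.95],[0,0,-0.95],[0,0,0]], xyz=[[0,0,0],[0,0,0],[0,0,0],[0,0,0],[0,0,0],[0,0,0],[0,0,0]], claw=[40,40,40,40,40,40,40])

```text
time_s: 16.05
position: [0.668, -0.2522, 0.1485]
tool_rot: [[-0.595, 0.804, -0.003], [0.804, 0.595, 0.002], [0.003, -0.001, -1.0]]
ft_force: [-0.4, 0.3, 0.1]
grip_width: 0.0473
gripper_force: 62.7
```

arm_command(turn=[[0,0,0],[0,0,0],[0,0,0],[0,0,0],[0,0,0],[0,0,0],[0,0,0],[0,0,0],[0,0,0],[0,0,0]], xyz=[[0.05,-0.5,0],[0.05,-0.5,0],[0.05,-0.5,0],[0.05,-0.5,0],[0.05,-0.5,0],[0.05,-0.5,0],[0.05,-0.5,0],[0,-0.5,0],[0,0,0],[0,0,0]], claw=[40,40,40,40,40,40,40,40,40,40])

```text
time_s: 17.05
position: [0.497, -0.3573, 0.1498]
tool_rot: [[-0.592, 0.806, -0.001], [0.806, 0.592, 0.001], [0.001, 0.0, -1.0]]
ft_force: [1.5, 0.9, -0.3]
grip_width: 0.0473
gripper_force: 62.7
```

```bash
python3 - <<'E'
from h import *
plan([.4979,-.3583,.15],36.4); print(env.observe()["grip_width"])
grab("wrist","w6")
E
```

```text
pos [ 0.497  -0.3573  0.1498] yaw 36.32 shift [-0.03  0.   -0.  ] turn [ 0.   -0.01 -0.02] shift after turn [-0.03  0.   -0.  ]
0.04734560950509393
```

View pics/w6.png

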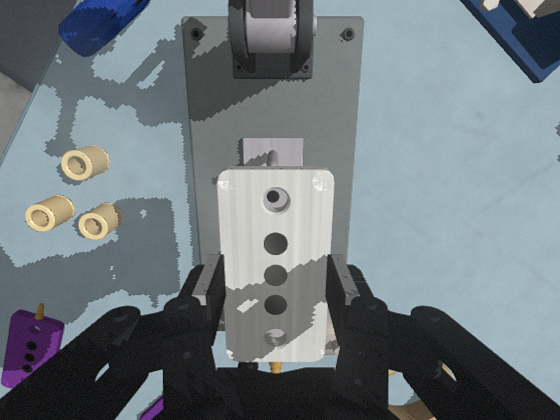

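```bash
python3 - <<'E'
from h import *
s=env.observe();c=cam("wrist")
a=.6357;Rs=np.array([[np.cos(a),-np.sin(a),0],[np.sin(a),np.cos(a),0],[0,0,1]])
L=np.array([[0,.036,.078],[.07,.14,.014],[-.07,.14,.014],[.025,.05,.02],[-.025,.05,.02]])
print(proj(L@Rs.T+[.4979,-.3583,0],c).round(1).tolist())
R=np.array(s["tool_rot"]); w=onz(273,197,.078,c); print("pin1 seen in tool",(R.T@(w-s["position"])).round(4))
im=cv2.imread("pics/w6.png");g=im[175:225,255:300].max(-1);print((g[10:36:2,8:36:2]))
E
```

```text
[[273.2, 169.0], [366.3, 15.9], [180.2, 16.1], [304.1, 138.3], [242.9, 138.4]]
pin1 seen in tool [ 0.0154 -0.0007  0.0718]
[[212 208 210 209 207 207 209 207 211 212 212 210 204 203]
 [211 207 210 209 183 160 151 151 172 202 216 209 208 206]
 [207 207 190 171 171 175 173 168 162 133 150 217 206 201]
 [210 191 178 115  62  58  79 157 169 176 157 120 209 201]
 [202 184 129  54  59  52  56  56 173 173 175 159 142 205]
 [199 177  52  52  49  57  53  54 134 173 171 172 127 182]
 [198 179  47  53  57  56  59  54 118 175 169 172 143 136]
 [193 177 145  57  55  52  54  59 171 175 167 173 117 131]
 [183 175 175 117  52  55  72 167 174 175 170 168 105 118]
 [211 177 178 179 165 168 166 171 172 174 172 129 109 137]
 [220 170 172 173 171 171 169 170 171 177 136 107 137 152]
 [227 187 170 166 160 153 158 142 126 108 101 109 146 191]
 [214 230 184 164 158 146 126 106 104 103 110 162 161 204]]
```

arm_command(turn=[[0,0,0],[0,0,0],[0,0,0],[0,0,0],[0,0,0],[0,0,0],[0,0,0],[0,0,0]], xyz=[[-0.05,-0.02,0],[0,0,0.3],[0,0,0.3],[0,0,0.3],[0,0,0.3],[0,0,0.2],[0,0,0.1],[0,0,0.1]], claw=[40,40,40,40,40,40,40,40])

```text
time_s: 17.9
position: [0.498, -0.3595, 0.0703]
tool_rot: [[-0.595, 0.804, -0.001], [0.804, 0.595, 0.001], [0.001, -0.0, -1.0]]
ft_force: [-3.6, 1.7, 0.6]
grip_width: 0.0472
gripper_force: 62.9
```

arm_command(turn=[[0,0,0],[0,0,0],[0,0,0],[0,0,0],[0,0,0]], xyz=[[0,0,0.1],[0,0,0.1],[0,0,0.1],[0,0,0],[0,0,0]], claw=[40,40,40,40,40])

```text
time_s: 18.4
position: [0.4976, -0.3593, 0.055]
tool_rot: [[-0.594, 0.804, -0.001], [0.804, 0.594, 0.001], [0.002, -0.0, -1.0]]
ft_force: [-2.5, 4.0, -2.8]
grip_width: 0.0476
gripper_force: 62.4
```

arm_command(turn=[[0,0,0],[0,0,0],[0,0,0],[0,0,0],[0,0,0],[0,0,0]], xyz=[[0,0,0.2],[0,0,0.2],[0,0,0.15],[0,0,0.1],[0,0,0],[0,0,0]], claw=[40,40,40,40,40,40])

```text
time_s: 19.0
position: [0.4975, -0.3593, 0.0225]
tool_rot: [[-0.594, 0.804, -0.001], [0.804, 0.594, 0.001], [0.002, -0.0, -1.0]]
ft_force: [-3.0, 4.8, -3.3]
grip_width: 0.0475
gripper_force: 62.3
```

arm_command(turn=[[0,0,0],[0,0,0],[0,0,0],[0,0,0],[0,0,0],[0,0,0],[0,0,0],[0,0,0],[0,0,0],[0,0,0],[0,0,0]], xyz=[[0,0,0],[0,0,0],[0,0,0],[0,0,-0.3],[0,0,-0.5],[0,0,-0.6],[0,0,-0.7],[0,0,-0.7],[0,0,-0.7],[0,0,0],[0,0,0]], claw=[75,75,75,75,75,75,75,75,75,75,75])

```text
time_s: 20.1
position: [0.4981, -0.3602, 0.1985]
tool_rot: [[-0.594, 0.804, 0.001], [0.804, 0.594, -0.002], [-0.002, 0.0, -1.0]]
ft_force: [0.3, 0.3, -1.1]
grip_width: 0.0749
gripper_force: 0.0
```

```bash
python3 - <<'E'
from h import *
im,d,c=grab("wrist"); cv2.imwrite("pics/w7.png",im)
plan([.6916,-.1147,.2],-4.0)
E
```

```text
pos [ 0.4978 -0.3599  0.1973] yaw 36.46 shift [ 1.64  6.03 -0.05] turn [-0.   -0.    8.09] shift after turn [ 5.16  3.52 -0.05]
```

View pics/w7.png

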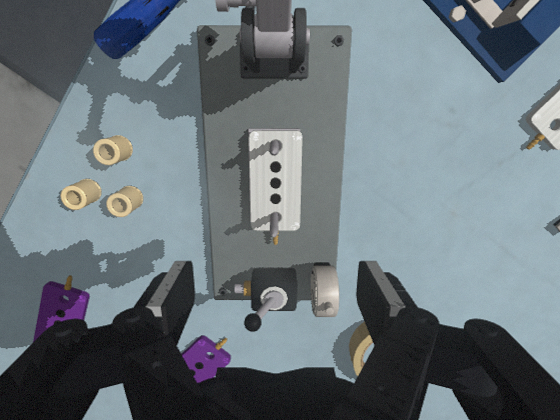

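Plate A is down over both pins at (275,180), spigot toward the valve. On to plate B.

arm_command(turn=[[0,0,0],[0,0,0],[0,0,0],[0,0,0],[0,0,0],[0,0,0],[0,0,0],[0,0,0],[0,0,0],[0,0,0],[0,0,0]], xyz=[[0.15,0.55,0],[0.15,0.55,0],[0.15,0.55,0],[0.15,0.55,0],[0.15,0.55,0],[0.15,0.55,0],[0.15,0.55,0],[0.15,0.55,0],[0.15,0.55,0],[0.15,0.55,0],[0.14,0.53,0]], claw=[85,85,85,85,85,85,85,85,85,85,85])

```text
time_s: 21.25
position: [0.6921, -0.1136, 0.1959]
tool_rot: [[-0.594, 0.804, -0.003], [0.804, 0.594, 0.001], [0.002, -0.002, -1.0]]
ft_force: [-0.2, -1.2, -0.1]
grip_width: 0.0852
gripper_force: 0.0
```

arm_command(turn=[[0,0,0.9],[0,0,0.9],[0,0,0.9],[0,0,0.9],[0,0,0.9],[0,0,0.9],[0,0,0.9],[0,0,0.9],[0,0,0.9],[0,0,0]], xyz=[[0,0,0],[0,0,0],[0,0,0],[0,0,0],[0,0,0],[0,0,0],[0,0,0],[0,0,0],[0,0,0],[0,0,0]], claw=[85,85,85,85,85,85,85,85,85,85])

```text
time_s: 22.25
position: [0.6914, -0.1148, 0.1961]
tool_rot: [[0.071, 0.997, -0.002], [0.997, -0.071, 0.001], [0.001, -0.003, -1.0]]
ft_force: [0.8, 0.4, -0.5]
grip_width: 0.085
gripper_force: 0.0
```

```bash
cat >> h.py <<'E'
def tm(f):
    """shift (px) of the in-hand plate against w5"""
    r=cv2.imread("pics/w5.png"); T=r[170:345,222:330]; im,d,c=grab("wrist",f)
    m=cv2.matchTemplate(im,T,cv2.TM_CCOEFF_NORMED)[140:200,190:255]; _,s,_,(x,y)=cv2.minMaxLoc(m)
    return (x+190-222,y+140-170,round(s,3)),c
E
python3 - <<'E'
from h import *
for p,a in plates(): plan([*p,.002],a)
E
```

```text
c [ 0.6916 -0.114 ] w,h 51 101 plate x yaw -4.0 spig n 36 z 0.0072 px [275. 178.]
pos [ 0.6915 -0.1148  0.1963] yaw -3.94 shift [0.01 0.01 3.89] turn [-0.03 -0.01  0.  ] shift after turn [0.02 0.   3.89]
```

arm_command(turn=[[0,0,0],[0,0,0],[0,0,0],[0,0,0],[0,0,0],[0,0,0],[0,0,0],[0,0,0],[0,0,0],[0,0,0],[0,0,0],[0,0,0]], xyz=[[0.04,0,0.7],[0,0,0.7],[0,0,0.7],[0,0,0.7],[0,0,0.6],[0,0,0.3],[0,0,0.19],[0,0,0],[0,0,0],[0,0,0],[0,0,0],[0,0,0]], claw=[85,85,85,85,85,85,85,85,40,40,40,40], squeeze=60)

```text
time_s: 23.5
position: [0.6934, -0.1133, 0.0066]
tool_rot: [[0.07, 0.998, 0.005], [0.998, -0.07, -0.002], [-0.002, 0.005, -1.0]]
ft_force: [-0.2, -0.3, 11.2]
grip_width: 0.0406
gripper_force: 5.8
```

arm_command(turn=[[0,0,0],[0,0,0],[0,0,0],[0,0,0],[0,0,0],[0,0,0],[0,0,0],[0,0,0]], xyz=[[0,0,0],[0,0,-0.2],[0,0,-0.5],[0,0,-0.6],[0,0,-0.6],[0,0,-0.6],[0,0,-0.5],[0,0,0]], claw=[40,40,40,40,40,40,40,40])

```text
time_s: 24.3
position: [0.6932, -0.1131, 0.1585]
tool_rot: [[0.07, 0.997, 0.008], [0.998, -0.07, -0.003], [-0.002, 0.008, -1.0]]
ft_force: [-0.1, -0.4, -0.4]
grip_width: 0.0401
gripper_force: 0.0
```

```bash
python3 - <<'E'
from h import *
plan([.4976,-.3593,.16],36.4); print(env.observe()["grip_width"],tm("w8")[0])
E
```

```text
pos [ 0.6932 -0.1131  0.1585] yaw -4.03 shift [-5.19 -3.56 -0.05] turn [ 0.08  0.05 -8.09] shift after turn [-1.64 -6.07 -0.03]
0.040063021185164756 (32, 1, 0.38)
```

The grasp missed: the opening went to 40 mm with nothing held, so the pads rode over the plate. I'll open and look again.

arm_command(turn=[[0,0,0],[0,0,0],[0,0,0],[0,0,0],[0,0,0]], xyz=[[0,0,-0.4],[0,0,-0.4],[0,0,0],[0,0,0],[0,0,0]], claw=[85,85,85,85,85])

```text
time_s: 24.85
position: [0.6913, -0.1126, 0.1914]
tool_rot: [[0.07, 0.998, -0.003], [0.998, -0.07, 0.001], [0.001, -0.003, -1.0]]
ft_force: [0.3, -0.6, -0.4]
grip_width: 0.0851
gripper_force: 0.0
```

```bash
python3 - <<'E'
from h import *
for p,a in plates(f="w9"): plan([*p,-.001],a)
E
```

```text
c [ 0.692  -0.1139] w,h 51 100 plate x yaw -3.8 spig n 32 z 0.0072 px [276. 180.]
pos [ 0.6913 -0.1127  0.1916] yaw -4.04 shift [-0.03  0.03  3.85] turn [-0.03 -0.01 -0.04] shift after turn [-0.02  0.01  3.85]
```

arm_command(turn=[[0,0,0],[0,0,0],[0,0,0],[0,0,0],[0,0,0],[0,0,0],[0,0,0],[0,0,0],[0,0,0],[0,0,0]], xyz=[[-0.02,0.02,0.7],[0,0,0.7],[0,0,0.7],[0,0,0.7],[0,0,0.6],[0,0,0.3],[0,0,0.13],[0,0,0],[0,0,0],[0,0,0]], claw=[85,85,85,85,85,85,85,85,60,60])

```text
time_s: 25.9
position: [0.6935, -0.1141, 0.0034]
tool_rot: [[0.07, 0.998, 0.002], [0.998, -0.07, -0.001], [-0.001, 0.003, -1.0]]
ft_force: [0.2, -0.5, -0.1]
grip_width: 0.06
gripper_force: 0.0
```

arm_command(turn=[[0,0,0],[0,0,0],[0,0,0]], xyz=[[0,0,0],[0,0,0],[0,0,0]], claw=[60,60,40])

```text
time_s: 26.2
position: [0.6929, -0.1139, 0.0026]
tool_rot: [[0.07, 0.998, 0.001], [0.998, -0.07, -0.0], [-0.0, 0.001, -1.0]]
ft_force: [-8.4, 2.4, 22.0]
grip_width: 0.0472
gripper_force: 59.7
```

arm_command(turn=[[0,0,0],[0,0,0],[0,0,0]], xyz=[[0,0,0],[0,0,0],[0,0,0]], claw=[40,40,40])

```text
time_s: 26.5
position: [0.6931, -0.114, 0.0029]
tool_rot: [[0.07, 0.998, 0.001], [0.998, -0.07, -0.0], [-0.0, 0.001, -1.0]]
ft_force: [-1.1, 0.6, 4.3]
grip_width: 0.0469
gripper_force: 60.6
```

arm_command(turn=[[0,0,0],[0,0,0],[0,0,0],[0,0,0],[0,0,0],[0,0,0],[0,0,0],[0,0,0]], xyz=[[0,0,-0.2],[0,0,-0.5],[0,0,-0.6],[0,0,-0.6],[0,0,-0.6],[0,0,-0.6],[0,0,0],[0,0,0]], claw=[40,40,40,40,40,40,40,40])

```text
time_s: 27.3
position: [0.6927, -0.1138, 0.1571]
tool_rot: [[0.07, 0.998, 0.0], [0.998, -0.07, -0.0], [-0.0, 0.0, -1.0]]
ft_force: [0.7, 0.0, -1.7]
grip_width: 0.0465
gripper_force: 61.8
```

```bash
python3 - <<'E'
from h import *
plan([.4976,-.3593,.16],36.4); s=env.observe();print(s["grip_width"],s["gripper_force"],tm("w10")[0])
im,d,c=grab("wrist");P=cloud(d,c)
for u,v in[(245,180),(305,180),(245,320),(305,230)]:print(P[v,u].round(4),end=" ")
E
```

```text
pos [ 0.6927 -0.1138  0.1571] yaw -4.04 shift [-5.17 -3.55 -0.06] turn [ 0.    0.   -8.09] shift after turn [-1.64 -6.05 -0.06]
0.046462748479256744 61.81251883506775 (0, 0, 0.859)
[ 0.6834 -0.0675  0.1603] [ 0.7091 -0.0695  0.1595] [ 0.6764 -0.138   0.1604] [ 0.7081 -0.0926  0.1599]
```

arm_command(turn=[[0,0,-0.9],[0,0,-0.9],[0,0,-0.9],[0,0,-0.9],[0,0,-0.9],[0,0,-0.9],[0,0,-0.9],[0,0,-0.9],[0,0,-0.9]], xyz=[[0,0,0],[0,0,0],[0,0,0],[0,0,0],[0,0,0],[0,0,0],[0,0,0],[0,0,0],[0,0,0]], claw=[40,40,40,40,40,40,40,40,40])

```text
time_s: 28.3
position: [0.6923, -0.1137, 0.1551]
tool_rot: [[-0.597, 0.802, -0.003], [0.802, 0.597, 0.001], [0.002, -0.002, -1.0]]
ft_force: [0.2, 0.0, -1.0]
grip_width: 0.0465
gripper_force: 61.8
```

arm_command(turn=[[0,0,0],[0,0,0],[0,0,0],[0,0,0],[0,0,0],[0,0,0],[0,0,0],[0,0,0],[0,0,0],[0,0,0],[0,0,0],[0,0,0]], xyz=[[-0.15,-0.55,0],[-0.15,-0.55,0],[-0.15,-0.55,0],[-0.15,-0.55,0],[-0.15,-0.55,0],[-0.15,-0.55,0],[-0.15,-0.55,0],[-0.15,-0.55,0],[-0.15,-0.55,0],[-0.15,-0.55,0],[-0.15,-0.55,0],[0,0,0]], claw=[40,40,40,40,40,40,40,40,40,40,40,40])

```text
time_s: 29.5
position: [0.4963, -0.3622, 0.1555]
tool_rot: [[-0.591, 0.806, -0.002], [0.806, 0.591, 0.001], [0.002, -0.001, -1.0]]
ft_force: [0.4, -0.1, -1.8]
grip_width: 0.0472
gripper_force: 61.9
```

arm_command(turn=[[0,0,0],[0,0,0]], xyz=[[0,0,0],[0,0,0]], claw=[40,40])

```text
time_s: 29.7
position: [0.4988, -0.3592, 0.1562]
tool_rot: [[-0.595, 0.804, -0.001], [0.804, 0.595, 0.001], [0.001, 0.0, -1.0]]
ft_force: [-0.2, -0.7, -0.8]
grip_width: 0.0469
gripper_force: 61.9
```

```bash
python3 - <<'E'
from h import *
plan([.4976,-.3593,.16],36.4); s=env.observe();print(s["grip_width"],s["gripper_force"],tm("w11")[0])
E
```

```text
pos [ 0.4988 -0.3592  0.1562] yaw 36.5 shift [ 0.01 -0.02 -0.08] turn [ 0.   -0.01  0.02] shift after turn [ 0.01 -0.02 -0.08]
0.04688835226758002 61.890188455581665 (0, 0, 0.7)
```

arm_command(turn=[[0,0,0],[0,0,0],[0,0,0],[0,0,0],[0,0,0],[0,0,0],[0,0,0],[0,0,0],[0,0,0],[0,0,0]], xyz=[[0.01,-0.02,0.3],[0,0,0.3],[0,0,0.3],[0,0,0.3],[0,0,0.3],[0,0,0.1],[0,0,0.1],[0,0,0.1],[0,0,0.1],[0,0,0]], claw=[40,40,40,40,40,40,40,40,40,40])

```text
time_s: 30.75
position: [0.4969, -0.3587, 0.0614]
tool_rot: [[-0.595, 0.804, -0.002], [0.804, 0.595, 0.003], [0.004, -0.0, -1.0]]
ft_force: [-2.4, 4.2, -3.3]
grip_width: 0.0467
gripper_force: 61.9
```

arm_command(turn=[[0,0,0],[0,0,0],[0,0,0],[0,0,0],[0,0,0],[0,0,0]], xyz=[[0,0,0.15],[0,0,0.15],[0,0,0.15],[0,0,0.1],[0,0,0],[0,0,0]], claw=[40,40,40,40,40,40])

```text
time_s: 31.35
position: [0.4969, -0.3588, 0.0339]
tool_rot: [[-0.595, 0.804, -0.002], [0.804, 0.595, 0.003], [0.004, -0.0, -1.0]]
ft_force: [-2.7, 5.0, -3.3]
grip_width: 0.0467
gripper_force: 62.1
```

arm_command(turn=[[0,0,0],[0,0,0],[0,0,0],[0,0,0],[0,0,0],[0,0,0],[0,0,0],[0,0,0],[0,0,0],[0,0,0],[0,0,0],[0,0,0]], xyz=[[0,0,0],[0,0,0],[0,0,0],[0,0,-0.3],[0,0,-0.5],[0,0,-0.7],[0,0,-0.7],[0,0,-0.8],[0,0,-0.8],[0,0,-0.8],[0,0,-0.7],[0,0,0]], claw=[75,75,75,75,75,75,75,75,75,75,75,75])

```text
time_s: 32.55
position: [0.4983, -0.3611, 0.3052]
tool_rot: [[-0.594, 0.804, 0.008], [0.804, 0.594, -0.008], [-0.011, 0.001, -1.0]]
ft_force: [0.1, 0.4, -0.2]
grip_width: 0.075
gripper_force: 0.0
```

```bash
cat >> h.py <<'E'
def pile(data):
    im,d,c=data; P=cloud(d,c); a=.6357;Rs=np.array([[np.cos(a),-np.sin(a),0],[np.sin(a),np.cos(a),0],[0,0,1]])
    S=(P-[.4979,-.3583,0])@Rs
    for y in(-.045,-.02,.02,.045):
        for x in(-.016,.016):
            m=(abs(S[...,0]-x)<.004)&(abs(S[...,1]-y)<.004)&(S[...,2]<.075); print(x,y,np.median(S[...,2][m]).round(4) if m.any() else None,end="; ")
    print()
E
python3 - <<'E'
from h import *
D=grab("wrist","w12"); pile(D); P=cloud(D[1],D[2]); plates(data=D)
plan([.5353,.0677,.3],20)
z=np.load("top0.npz");Pt=cloud(z["d"],(z["K"],z["R"],z["t"]));m=(abs(Pt[...,0]-.54)<.12)&(abs(Pt[...,1]+.095)<.06);print("vise max",Pt[...,2][m].max())
D=grab("top");np.savez("top2.npz",im=D[0],d=D[1],K=D[2][0],R=D[2][1],t=D[2][2]);print("top");plates(data=D)
E
```

```text
-0.016 -0.045 0.0353; 0.016 -0.045 0.0352; -0.016 -0.02 0.0353; 0.016 -0.02 0.0351; -0.016 0.02 0.035; 0.016 0.02 0.0351; -0.016 0.045 0.0352; 0.016 0.045 0.0355; 
pos [ 0.4979 -0.3606  0.302 ] yaw 36.46 shift [6.44 5.69 0.01] turn [0.02 0.07 3.29] shift after turn [7.79 3.63 0.04]
vise max 0.0769048482833792
top
c [-0.0522  0.1292] w,h 58 89 plate x yaw 92.7 spig n 0 z -0.0009 px [186. 383.]
c [-0.0028 -0.1368] w,h 43 110 plate x yaw 89.4 spig n 0 z -0.001 px [265. 371.]
c [0.5357 0.0679] w,h 53 102 plate x yaw 19.6 spig n 1 z 0.0055 px [211. 215.]
c [0.6918 0.0633] w,h 51 100 plate x yaw 13.3 spig n 0 z 0.0116 px [214. 173.]
```

Two plates lie flat (top measured at 35 mm, 36 mm expected). Next is plate C.

arm_command(turn=[[0,0,0],[0,0,0],[0,0,0],[0,0,0],[0,0,0],[0,0,0],[0,0,0],[0,0,0],[0,0,0],[0,0,0],[0,0,0],[0,0,0]], xyz=[[0.53,0.47,0],[0.53,0.47,0],[0.53,0.47,0],[0.53,0.47,0],[0.53,0.47,0],[0.54,0.48,0],[0.54,0.48,0],[0.54,0.48,0],[0.54,0.48,0],[0.54,0.48,0],[0.54,0.48,0],[0.54,0.48,0]], claw=[85,85,85,85,85,85,85,85,85,85,85,85])

```text
time_s: 33.85
position: [0.5355, 0.0695, 0.2979]
tool_rot: [[-0.594, 0.804, -0.003], [0.804, 0.594, 0.0], [0.002, -0.002, -1.0]]
ft_force: [0.2, -0.5, 0.2]
grip_width: 0.0852
gripper_force: 0.0
```

arm_command(turn=[[0,0,0.8],[0,0,0.8],[0,0,0.8],[0,0,0.9],[0,0,0],[0,0,0],[0,0,0]], xyz=[[0,0,0.5],[0,0,0.5],[0,0,0.5],[0,0,0.5],[0,0,0],[0,0,0],[0,0,0]], claw=[85,85,85,85,85,85,85])

```text
time_s: 34.55
position: [0.5364, 0.068, 0.2004]
tool_rot: [[-0.343, 0.939, 0.002], [0.939, 0.343, -0.0], [-0.001, 0.002, -1.0]]
ft_force: [-0.6, 0.2, -0.5]
grip_width: 0.0851
gripper_force: 0.0
```

```bash
python3 - <<'E'
from h import *
for p,a in plates(): plan([*p,-.001],a)
E
```

```text
c [0.6954 0.0634] w,h 51 105 plate x yaw 13.8 spig n 0 z 0.0132 px [409. 228.]
c [0.5369 0.0685] w,h 51 100 plate x yaw 19.6 spig n 35 z 0.0072 px [275. 176.]
pos [0.5364 0.068  0.2005] yaw 20.03 shift [-1.17  2.95  4.04] turn [0.02 0.01 1.25] shift after turn [-0.85  3.07  4.03]
pos [0.5364 0.068  0.2005] yaw 20.03 shift [0.01 0.   4.03] turn [0.02 0.01 0.08] shift after turn [0.01 0.01 4.03]
```

arm_command(turn=[[0,0,0.08],[0,0,0],[0,0,0],[0,0,0],[0,0,0],[0,0,0],[0,0,0],[0,0,0],[0,0,0],[0,0,0]], xyz=[[0.01,0,0.7],[0,0,0.7],[0,0,0.7],[0,0,0.7],[0,0,0.7],[0,0,0.33],[0,0,0.2],[0,0,0],[0,0,0],[0,0,0]], claw=[85,85,85,85,85,85,85,85,60,60])

```text
time_s: 35.6
position: [0.5365, 0.0685, -0.0009]
tool_rot: [[-0.335, 0.942, 0.002], [0.942, 0.335, -0.0], [-0.001, 0.002, -1.0]]
ft_force: [0.0, 0.4, -0.3]
grip_width: 0.0605
gripper_force: 0.0
```

arm_command(turn=[[0,0,0],[0,0,0],[0,0,0],[0,0,0],[0,0,0],[0,0,0]], xyz=[[0,0,0],[0,0,0],[0,0,0],[0,0,0],[0,0,0],[0,0,0]], claw=[60,60,40,40,40,40])

```text
time_s: 36.2
position: [0.536, 0.0685, -0.0013]
tool_rot: [[-0.335, 0.942, 0.001], [0.942, 0.335, -0.0], [-0.0, 0.001, -1.0]]
ft_force: [-2.5, -0.0, 7.4]
grip_width: 0.048
gripper_force: 61.8
```

arm_command(turn=[[0,0,0],[0,0,0],[0,0,0],[0,0,0],[0,0,0],[0,0,0],[0,0,0],[0,0,0]], xyz=[[0,0,-0.2],[0,0,-0.5],[0,0,-0.6],[0,0,-0.6],[0,0,-0.6],[0,0,-0.6],[0,0,0],[0,0,0]], claw=[40,40,40,40,40,40,40,40])

```text
time_s: 37.0
position: [0.5355, 0.0686, 0.1531]
tool_rot: [[-0.335, 0.942, 0.001], [0.942, 0.335, -0.0], [-0.0, 0.0, -1.0]]
ft_force: [0.4, 0.1, -1.2]
grip_width: 0.0482
gripper_force: 62.5
```

```bash
python3 - <<'E'
from h import *
s=env.observe();print(s["grip_width"],s["gripper_force"],tm("w13")[0]); plan([.4976,-.3593,.25],36.4)
E
```

```text
0.04824429119441516 62.496968507766724 (0, 4, 0.843)
pos [0.5352 0.0686 0.1522] yaw 19.57 shift [-7.81 -3.58 -1.96] turn [-0.01 -0.01 -3.37] shift after turn [-6.44 -5.68 -1.96]
```

arm_command(turn=[[0,0,-0.84],[0,0,-0.84],[0,0,-0.84],[0,0,-0.85],[0,0,0]], xyz=[[0,0,-0.5],[0,0,-0.5],[0,0,-0.5],[0,0,-0.6],[0,0,0]], claw=[40,40,40,40,40])

```text
time_s: 37.55
position: [0.5367, 0.0685, 0.2601]
tool_rot: [[-0.595, 0.804, 0.004], [0.804, 0.595, -0.0], [-0.003, 0.003, -1.0]]
ft_force: [-0.2, 0.4, -0.9]
grip_width: 0.0479
gripper_force: 62.5
```

arm_command(turn=[[0,0,0],[0,0,0],[0,0,0],[0,0,0],[0,0,0],[0,0,0],[0,0,0],[0,0,0],[0,0,0],[0,0,0],[0,0,0],[0,0,0]], xyz=[[-0.53,-0.47,0],[-0.53,-0.47,0],[-0.53,-0.47,0],[-0.53,-0.47,0],[-0.53,-0.47,0],[-0.54,-0.48,0],[-0.54,-0.48,0],[-0.54,-0.48,0],[-0.54,-0.48,0],[-0.54,-0.48,0],[-0.54,-0.48,0],[-0.57,-0.45,0]], claw=[40,40,40,40,40,40,40,40,40,40,40,40])

```text
time_s: 38.75
position: [0.4982, -0.3612, 0.2554]
tool_rot: [[-0.593, 0.805, -0.003], [0.805, 0.593, 0.003], [0.004, -0.0, -1.0]]
ft_force: [-0.2, 0.5, -1.2]
grip_width: 0.0475
gripper_force: 62.5
```

arm_command(turn=[[0,0,0],[0,0,0],[0,0,0],[0,0,0],[0,0,0],[0,0,0]], xyz=[[0,0,0.5],[0,0,0.5],[0,0,0.5],[0,0,0.5],[0,0,0],[0,0,0]], claw=[40,40,40,40,40,40])

```text
time_s: 39.35
position: [0.4988, -0.3598, 0.1571]
tool_rot: [[-0.593, 0.805, -0.001], [0.805, 0.593, 0.002], [0.002, -0.0, -1.0]]
ft_force: [0.3, 0.3, -0.4]
grip_width: 0.0478
gripper_force: 62.5
```

```bash
python3 - <<'E'
from h import *
s=env.observe();print(s["grip_width"],s["gripper_force"],tm("w14")[0]); plan([.4967,-.3581,.16],36.4)
E
```

```text
0.0477697319994467 62.48066782951355 (0, 4, 0.723)
pos [ 0.4991 -0.3602  0.1582] yaw 36.39 shift [ 0.06 -0.01 -0.04] turn [ 0.  0. -0.] shift after turn [ 0.06 -0.01 -0.04]
```

arm_command(turn=[[0,0,0],[0,0,0],[0,0,0],[0,0,0],[0,0,0],[0,0,0],[0,0,0],[0,0,0],[0,0,0],[0,0,0]], xyz=[[0.06,-0.02,0.3],[0,0,0.3],[0,0,0.3],[0,0,0.3],[0,0,0.3],[0,0,0.1],[0,0,0.1],[0,0,0.1],[0,0,0.1],[0,0,0]], claw=[40,40,40,40,40,40,40,40,40,40])

```text
time_s: 40.4
position: [0.4963, -0.3581, 0.0625]
tool_rot: [[-0.594, 0.805, -0.0], [0.805, 0.594, 0.0], [0.001, -0.0, -1.0]]
ft_force: [-0.1, 0.2, -1.8]
grip_width: 0.0479
gripper_force: 62.5
```

arm_command(turn=[[0,0,0],[0,0,0],[0,0,0],[0,0,0],[0,0,0]], xyz=[[0,0,0.15],[0,0,0.15],[0,0,0.15],[0,0,0],[0,0,0]], claw=[40,40,40,40,40])

```text
time_s: 40.9
position: [0.4964, -0.3581, 0.0401]
tool_rot: [[-0.594, 0.805, -0.0], [0.805, 0.594, 0.0], [0.0, -0.0, -1.0]]
ft_force: [0.4, 0.4, 0.1]
grip_width: 0.0478
gripper_force: 62.5
```

arm_command(turn=[[0,0,0],[0,0,0],[0,0,0],[0,0,0],[0,0,0],[0,0,0],[0,0,0],[0,0,0],[0,0,0],[0,0,0],[0,0,0],[0,0,0]], xyz=[[0,0,0.06],[0,0,0],[0,0,0],[0,0,0],[0,0,-0.5],[0,0,-0.7],[0,0,-0.7],[0,0,-0.8],[0,0,-0.8],[0,0,-0.8],[0,0,-0.8],[0,0,0]], claw=[40,75,75,75,75,75,75,75,75,75,75,75])

```text
time_s: 42.1
position: [0.4973, -0.359, 0.2986]
tool_rot: [[-0.594, 0.805, 0.008], [0.805, 0.594, -0.008], [-0.011, 0.001, -1.0]]
ft_force: [1.1, 0.3, 0.1]
grip_width: 0.0748
gripper_force: 0.0
```

```bash
python3 - <<'E'
from h import *
D=grab("wrist","w15"); pile(D); plan([.6935,.0634,.25],13.5)
D=grab("top");plates(data=D)
E
```

```text
-0.016 -0.045 0.0433; 0.016 -0.045 0.043; -0.016 -0.02 0.043; 0.016 -0.02 0.0433; -0.016 0.02 0.043; 0.016 0.02 0.0433; -0.016 0.045 0.0434; 0.016 0.045 0.0432; 
pos [ 0.4968 -0.3585  0.2952] yaw 36.42 shift [4.46 8.17 0.88] turn [0.02 0.07 4.58] shift after turn [7.29 5.8  0.9 ]
c [ 0.0374 -0.1321] w,h 46 87 plate x yaw 96.0 spig n 0 z -0.0009 px [263. 357.]
c [0.6919 0.0633] w,h 51 100 plate x yaw 13.2 spig n 0 z 0.0114 px [213. 173.]
```

Three plates lie flat (top at 43 mm). I'll check the left end of the bench for any further plate and move to the cover.

arm_command(turn=[[0,0,0],[0,0,0],[0,0,0],[0,0,0],[0,0,0],[0,0,0],[0,0,0],[0,0,0],[0,0,0],[0,0,0],[0,0,0],[0,0,0]], xyz=[[0.37,0.68,0],[0.37,0.68,0],[0.37,0.68,0],[0.37,0.68,0],[0.37,0.68,0],[0.37,0.68,0],[0.37,0.68,0],[0.37,0.68,0],[0.37,0.68,0],[0.37,0.68,0],[0.38,0.68,0],[0.38,0.68,0]], claw=[85,85,85,85,85,85,85,85,85,85,85,85])

```text
time_s: 43.4
position: [0.6925, 0.065, 0.2904]
tool_rot: [[-0.594, 0.805, -0.003], [0.805, 0.594, 0.0], [0.002, -0.002, -1.0]]
ft_force: [-0.3, -0.4, -0.4]
grip_width: 0.085
gripper_force: 0.0
```

arm_command(turn=[[0,0,0.92],[0,0,0.92],[0,0,0.92],[0,0,0.92],[0,0,0.92],[0,0,0],[0,0,0]], xyz=[[0,0,0.4],[0,0,0.4],[0,0,0.4],[0,0,0.4],[0,0,0.3],[0,0,0],[0,0,0]], claw=[85,85,85,85,85,85,85])

```text
time_s: 44.1
position: [0.6922, 0.0635, 0.1967]
tool_rot: [[-0.234, 0.972, -0.002], [0.972, 0.234, 0.0], [0.0, -0.001, -1.0]]
ft_force: [-0.1, -0.3, -0.2]
grip_width: 0.0853
gripper_force: 0.0
```

```bash
python3 - <<'E'
from h import *
a=cv2.imread("pics/scene0.png")[270:420,0:280]; b=cv2.imread("pics/top0.png")[110:290,0:230]
A=cv2.resize(a,(560,300),interpolation=cv2.INTER_CUBIC);B=cv2.resize(b,(383,300),interpolation=cv2.INTER_CUBIC)
B=cv2.copyMakeBorder(B,0,0,0,177,cv2.BORDER_CONSTANT);cv2.imwrite("pics/left.png",np.vstack([A,B]))
for p,a in plates(ztop=.014): plan([*p,.001],a)
E
```

```text
c [0.6926 0.0637] w,h 51 101 plate x yaw 13.6 spig n 0 z 0.0132 px [275. 178.]
pos [0.6925 0.0635 0.1976] yaw 13.52 shift [0.   0.   3.93] turn [ 0.    0.   -0.01] shift after turn [0.   0.   3.93]
```

View pics/left.png

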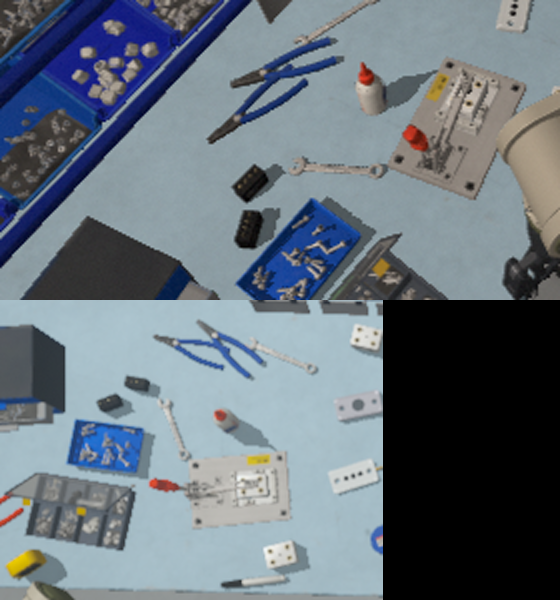

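The left end shows only a different fixture, the bottle, tools and boxes, with no further plate. Now grasping the cover, which is centred under the tool.

arm_command(turn=[[0,0,0],[0,0,0],[0,0,0],[0,0,0],[0,0,0],[0,0,0],[0,0,0],[0,0,0],[0,0,0],[0,0,0]], xyz=[[0,0,0.7],[0,0,0.7],[0,0,0.7],[0,0,0.7],[0,0,0.7],[0,0,0.3],[0,0,0.1],[0,0,0],[0,0,0],[0,0,0]], claw=[85,85,85,85,85,85,85,85,60,60], squeeze=80)

```text
time_s: 45.15
position: [0.6932, 0.0634, 0.0041]
tool_rot: [[-0.232, 0.973, 0.003], [0.973, 0.232, -0.0], [-0.001, 0.003, -1.0]]
ft_force: [0.7, 0.4, -0.1]
grip_width: 0.0606
gripper_force: 0.0
```

arm_command(turn=[[0,0,0],[0,0,0],[0,0,0],[0,0,0],[0,0,0],[0,0,0]], xyz=[[0,0,0],[0,0,0],[0,0,0],[0,0,0],[0,0,0],[0,0,0]], claw=[60,60,40,40,40,40])

```text
time_s: 45.75
position: [0.6927, 0.0635, 0.0033]
tool_rot: [[-0.232, 0.973, 0.001], [0.973, 0.232, -0.0], [-0.0, 0.001, -1.0]]
ft_force: [-0.2, -0.5, 6.4]
grip_width: 0.0473
gripper_force: 83.3
```

arm_command(turn=[[0,0,0],[0,0,0],[0,0,0],[0,0,0],[0,0,0],[0,0,0],[0,0,0],[0,0,0]], xyz=[[0,0,-0.2],[0,0,-0.5],[0,0,-0.6],[0,0,-0.6],[0,0,-0.6],[0,0,-0.6],[0,0,0],[0,0,0]], claw=[40,40,40,40,40,40,40,40])

```text
time_s: 46.55
position: [0.692, 0.0635, 0.1568]
tool_rot: [[-0.232, 0.973, -0.001], [0.973, 0.232, 0.0], [0.0, -0.001, -1.0]]
ft_force: [0.2, 0.4, -3.6]
grip_width: 0.0476
gripper_force: 83.2
```

```bash
cat >> h.py <<'E'
def coverpx(f=None):
    im,d,c=grab("wrist",f); g=cv2.cvtColor(im,cv2.COLOR_BGR2GRAY)
    # plate-hand contour near image middle: near surface by depth
    P=cloud(d,c); s=env.observe(); m=((P[...,2]>s["position"][2]+.003)&(P[...,2]<s["position"][2]+.022)).astype(np.uint8); m[:,:225]=0;m[:,328:]=0
    rows=np.where(m[:,240:310].sum(1)>50)[0]; print("far edge row",rows.min(),"top z rel",np.median(P[...,2][rows.min()+5:rows.min()+20,245:305])-s["position"][2])
    e=[np.median([np.where(m[r])[0].min() for r in range(rows.min()+8,rows.min()+25)]),np.median([np.where(m[r])[0].max() for r in range(rows.min()+8,rows.min()+25)])];print("cols",e)
    k=rows.min()+5
    R=np.array(s["tool_rot"]); z=np.median(P[...,2][k:k+15,245:305])
    print("far edge in tool",(R.T@(onz(276,rows.min(),z,c)-s["position"])).round(4))
E
python3 - <<'E'
from h import *
s=env.observe();print(s["grip_width"],s["gripper_force"]); coverpx("w16"); plan([.4967,-.3581,.25],36.4)
E
```

```text
0.04761849792261871 83.19298267364502
far edge row 168 top z rel 0.011122563950733105
cols [np.float64(225.0), np.float64(327.0)]
far edge in tool [ 0.0514  0.0016 -0.0111]
pos [0.6916 0.0635 0.1555] yaw 13.41 shift [-7.3  -5.75 -1.88] turn [-0.03 -0.02 -4.6 ] shift after turn [-4.47 -8.14 -1.89]
```

arm_command(turn=[[0,0,-0.92],[0,0,-0.92],[0,0,-0.92],[0,0,-0.92],[0,0,-0.92],[0,0,0]], xyz=[[0,0,-0.4],[0,0,-0.4],[0,0,-0.4],[0,0,-0.4],[0,0,-0.4],[0,0,0]], claw=[40,40,40,40,40,40])

```text
time_s: 47.2
position: [0.6928, 0.0635, 0.2581]
tool_rot: [[-0.594, 0.804, 0.002], [0.804, 0.594, -0.0], [-0.001, 0.002, -1.0]]
ft_force: [-0.3, -0.1, -3.8]
grip_width: 0.0473
gripper_force: 83.4
```

arm_command(turn=[[0,0,0],[0,0,0],[0,0,0],[0,0,0],[0,0,0],[0,0,0],[0,0,0],[0,0,0],[0,0,0],[0,0,0],[0,0,0],[0,0,0]], xyz=[[-0.37,-0.68,0],[-0.37,-0.68,0],[-0.37,-0.68,0],[-0.37,-0.68,0],[-0.37,-0.68,0],[-0.37,-0.68,0],[-0.38,-0.68,0],[-0.38,-0.68,0],[-0.38,-0.68,0],[-0.38,-0.68,0],[-0.38,-0.68,0],[-0.38,-0.66,0]], claw=[40,40,40,40,40,40,40,40,40,40,40,40])

```text
time_s: 48.4
position: [0.497, -0.3601, 0.2546]
tool_rot: [[-0.591, 0.806, -0.003], [0.806, 0.591, 0.003], [0.004, -0.001, -1.0]]
ft_force: [1.0, -0.8, -2.8]
grip_width: 0.0475
gripper_force: 83.4
```

arm_command(turn=[[0,0,0],[0,0,0],[0,0,0],[0,0,0],[0,0,0],[0,0,0]], xyz=[[0,0,0.5],[0,0,0.5],[0,0,0.5],[0,0,0.5],[0,0,0],[0,0,0]], claw=[40,40,40,40,40,40])

```text
time_s: 49.0
position: [0.4981, -0.3589, 0.1565]
tool_rot: [[-0.593, 0.805, -0.002], [0.805, 0.593, 0.002], [0.002, -0.0, -1.0]]
ft_force: [0.4, -0.8, -2.7]
grip_width: 0.0475
gripper_force: 83.5
```

```bash
python3 - <<'E'
from h import *
s=env.observe();print(s["grip_width"],s["gripper_force"]); coverpx("w17"); plan([.4976,-.3595,.06],36.4)
im,d,c=grab("wrist"); pile((im,d,c))
E
```

```text
0.0474572160329804 83.49480271339417
far edge row 169 top z rel 0.008874895431975754
cols [np.float64(225.0), np.float64(327.0)]
far edge in tool [ 0.0513  0.0011 -0.0089]
pos [ 0.4985 -0.3593  0.1576] yaw 36.36 shift [ 0.01 -0.02  1.95] turn [ 0.    0.   -0.01] shift after turn [ 0.01 -0.02  1.95]
-0.016 -0.045 None; 0.016 -0.045 None; -0.016 -0.02 None; 0.016 -0.02 None; -0.016 0.02 None; 0.016 0.02 None; -0.016 0.045 0.0431; 0.016 0.045 0.0433;
```

arm_command(turn=[[0,0,0],[0,0,0],[0,0,0],[0,0,0],[0,0,0],[0,0,0],[0,0,0],[0,0,0],[0,0,0],[0,0,0],[0,0,0]], xyz=[[0.01,-0.02,0.3],[0,0,0.3],[0,0,0.3],[0,0,0.3],[0,0,0.2],[0,0,0.1],[0,0,0.1],[0,0,0.1],[0,0,0.1],[0,0,0],[0,0,0]], claw=[40,40,40,40,40,40,40,40,40,40,40])

```text
time_s: 50.2
position: [0.4972, -0.3592, 0.0672]
tool_rot: [[-0.594, 0.805, -0.0], [0.805, 0.594, 0.0], [0.001, -0.0, -1.0]]
ft_force: [-1.4, 1.5, -4.2]
grip_width: 0.0477
gripper_force: 83.5
```

arm_command(turn=[[0,0,0],[0,0,0],[0,0,0],[0,0,0],[0,0,0],[0,0,0]], xyz=[[0,0,0.1],[0,0,0.1],[0,0,0.1],[0,0,0.05],[0,0,0],[0,0,0]], claw=[40,40,40,40,40,40])

```text
time_s: 50.8
position: [0.4971, -0.3592, 0.0495]
tool_rot: [[-0.594, 0.805, -0.001], [0.805, 0.594, 0.001], [0.001, -0.0, -1.0]]
ft_force: [-2.1, 2.2, -4.7]
grip_width: 0.0476
gripper_force: 83.4
```

arm_command(turn=[[0,0,0],[0,0,0],[0,0,0],[0,0,0],[0,0,0],[0,0,0],[0,0,0],[0,0,0],[0,0,0],[0,0,0],[0,0,0],[0,0,0]], xyz=[[0,0,0.02],[0,0,0],[0,0,0],[0,0,0],[0,0,-0.5],[0,0,-0.7],[0,0,-0.8],[0,0,-0.9],[0,0,-0.9],[0,0,-0.9],[0,0,-0.9],[0,0,0]], claw=[40,75,75,75,75,75,75,75,75,75,75,75])

```text
time_s: 52.0
position: [0.4982, -0.3603, 0.3361]
tool_rot: [[-0.594, 0.805, 0.009], [0.805, 0.594, -0.01], [-0.014, 0.002, -1.0]]
ft_force: [0.2, 0.4, 0.4]
grip_width: 0.075
gripper_force: 0.0
```

```bash
python3 - <<'E'
from h import *
D=grab("wrist","w18"); pile(D); im,d,c=D; P=cloud(d,c)
a=.6357;Rs=np.array([[np.cos(a),-np.sin(a),0],[np.sin(a),np.cos(a),0],[0,0,1]]);S=(P-[.4979,-.3583,0])@Rs
m=(S[...,2]>.048)&(S[...,2]<.064)&(abs(S[...,0])<.035)&(abs(S[...,1])<.06);print("cover extents",np.percentile(S[m],[1,50,99],axis=0).round(4))
plan([.3455,-.2095,.31],-53.6)
E
```

```text
-0.016 -0.045 0.0576; 0.016 -0.045 0.057; -0.016 -0.02 0.0571; 0.016 -0.02 0.0573; -0.016 0.02 0.0572; 0.016 0.02 0.0566; -0.016 0.045 0.0572; 0.016 0.045 0.0571; 
cover extents [[-0.024  -0.0495  0.0517]
 [ 0.0001  0.0025  0.0572]
 [ 0.0247  0.0495  0.0593]]
pos [ 0.4978 -0.3599  0.3323] yaw 36.42 shift [ 4.23 -0.67  0.41] turn [ 0.08  0.06 18.  ] shift after turn [-0.67 -4.23  0.45]
```

The cover is seated flat (57 mm, ±25 × ±49.5 mm, centred). Now back to the handle.

arm_command(turn=[[0,0,0],[0,0,0],[0,0,0],[0,0,0],[0,0,0],[0,0,0],[0,0,0],[0,0,0],[0,0,1],[0,0,1],[0,0,1],[0,0,1]], xyz=[[0.53,-0.08,0],[0.53,-0.08,0],[0.53,-0.08,0],[0.53,-0.08,0],[0.53,-0.08,0],[0.53,-0.09,0],[0.53,-0.09,0],[0.52,-0.09,0],[0,0,0],[0,0,0],[0,0,0],[0,0,0]], claw=[60,60,60,60,60,60,60,60,60,60,60,60])

```text
time_s: 53.25
position: [0.3445, -0.2089, 0.328]
tool_rot: [[-0.279, 0.96, -0.001], [0.96, 0.279, 0.001], [0.001, -0.001, -1.0]]
ft_force: [-0.3, 0.2, -1.3]
grip_width: 0.0599
gripper_force: 0.0
```

arm_command(turn=[[0,0,1],[0,0,1],[0,0,1],[0,0,1],[0,0,1],[0,0,1],[0,0,1],[0,0,1],[0,0,1],[0,0,1],[0,0,1],[0,0,1]], xyz=[[0,0,0],[0,0,0],[0,0,0],[0,0,0],[0,0,0],[0,0,0],[0,0,0],[0,0,0],[0,0,0],[0,0,0],[0,0,0],[0,0,0]], claw=[60,60,60,60,60,60,60,60,60,60,60,60])

```text
time_s: 54.45
position: [0.3446, -0.2089, 0.3279]
tool_rot: [[0.692, 0.722, -0.001], [0.722, -0.692, 0.001], [0.0, -0.001, -1.0]]
ft_force: [0.2, -0.2, -0.0]
grip_width: 0.06
gripper_force: 0.0
```

arm_command(turn=[[0,0,1],[0,0,1],[0,0,0],[0,0,0],[0,0,0]], xyz=[[0,0,0],[0,0,0],[0,0,0],[0,0,0],[0,0,0]], claw=[60,60,60,60,60])

```text
time_s: 54.95
position: [0.3447, -0.209, 0.3286]
tool_rot: [[0.804, 0.595, -0.0], [0.595, -0.804, 0.0], [-0.0, -0.0, -1.0]]
ft_force: [1.0, -0.1, 0.4]
grip_width: 0.0599
gripper_force: 0.0
```

```bash
python3 - <<'E'
from h import *
plan([.3415,-.2066,.221],-53.6)
im,d,c=grab("wrist","w19");P=cloud(d,c)
a=.6357;Rs=np.array([[np.cos(a),-np.sin(a),0],[np.sin(a),np.cos(a),0],[0,0,1]]);S=(P-[.4979,-.3583,0])@Rs
m=(S[...,2]>.2)&(S[...,2]<.26)&(abs(S[...,0])<.065)&(abs(S[...,1]-.215)<.05)&(im.max(-1)<90)
for x0 in(-.055,-.035,.03): 
    k=m&(abs(S[...,0]-x0)<.01)
    if k.any(): print(x0,k.sum(),np.percentile(S[k],[2,50,98],axis=0).round(4)[:,1:].tolist())
E
```

```text
pos [ 0.3447 -0.209   0.3286] yaw -53.49 shift [-0.02 -0.08  2.15] turn [-0.    0.    0.02] shift after turn [-0.02 -0.08  2.15]
-0.055 330 [[0.2094, 0.2369], [0.2161, 0.2418], [0.2231, 0.2436]]
-0.035 491 [[0.2094, 0.236], [0.2167, 0.2417], [0.2237, 0.2438]]
0.03 625 [[0.2096, 0.2365], [0.2163, 0.2418], [0.2234, 0.2439]]
```

arm_command(turn=[[0,0,0],[0,0,0],[0,0,0],[0,0,0],[0,0,0],[0,0,0],[0,0,0],[0,0,0],[0,0,0],[0,0,0]], xyz=[[-0.02,-0.1,0.4],[0,0,0.6],[0,0,0.6],[0,0,0.4],[0,0,0.18],[0,0,0],[0,0,0],[0,0,0],[0,0,0],[0,0,0]], claw=[60,60,60,60,60,60,10,10,10,10], squeeze=40)

```text
time_s: 56.0
position: [0.3406, -0.205, 0.2201]
tool_rot: [[0.805, 0.594, -0.001], [0.594, -0.805, 0.001], [0.0, -0.001, -1.0]]
ft_force: [-3.2, 4.0, 0.8]
grip_width: 0.0138
gripper_force: 39.1
```

```bash
python3 - <<'E'
from h import *
s=env.observe(); print(s["grip_width"],s["gripper_force"],s["position"],s["ft_force"])
th=np.linspace(2.1,-.02,23); u=.165*np.cos(th)-.02*np.sin(th); z=.165*np.sin(th)+.02*np.cos(th)
print(np.c_[th[1:],np.diff(u)/.05,-np.diff(z)/.05].round(2).tolist())
E
```

```text
0.013779936930331948 39.1387939453125 [ 0.34056323 -0.20495409  0.22010732] [-3.24705249  4.02811855  0.84785459]
[[2.0, 0.26, -0.18], [1.91, 0.28, -0.15], [1.81, 0.29, -0.13], [1.71, 0.3, -0.1], [1.62, 0.31, -0.07], [1.52, 0.32, -0.04], [1.43, 0.32, -0.01], [1.33, 0.32, 0.02], [1.23, 0.32, 0.05], [1.14, 0.31, 0.08], [1.04, 0.3, 0.11], [0.94, 0.29, 0.14], [0.85, 0.27, 0.17], [0.75, 0.25, 0.19], [0.65, 0.23, 0.22], [0.56, 0.21, 0.24], [0.46, 0.19, 0.26], [0.37, 0.16, 0.28], [0.27, 0.14, 0.29], [0.17, 0.11, 0.3], [0.08, 0.08, 0.31], [-0.02, 0.05, 0.32]]
```

arm_command(turn=[[0,0,0],[0,0,0],[0,0,0],[0,0,0],[0,0,0],[0,0,0],[0,0,0],[0,0,0],[0,0,0],[0,0,0],[0,0,0]], xyz=[[0,0.26,-0.18],[0,0.28,-0.15],[0,0.29,-0.13],[0,0.3,-0.1],[0,0.31,-0.07],[0,0.32,-0.04],[0,0.32,-0.01],[0,0.32,0.02],[0,0.32,0.05],[0,0.31,0.08],[0,0.3,0.11]], claw=[10,10,10,10,10,10,10,10,10,10,10])

```text
time_s: 57.1
position: [0.44, -0.34, 0.2414]
tool_rot: [[0.805, 0.594, -0.0], [0.594, -0.805, -0.0], [-0.0, -0.0, -1.0]]
ft_force: [-1.6, 1.5, 1.4]
grip_width: 0.0137
gripper_force: 40.2
```

arm_command(turn=[[0,0,0],[0,0,0],[0,0,0],[0,0,0],[0,0,0],[0,0,0],[0,0,0]], xyz=[[0,0.29,0.14],[0,0.27,0.17],[0,0.25,0.19],[0,0.23,0.22],[0,0.21,0.24],[0,0.19,0.26],[0,0.16,0.28]], claw=[10,10,10,10,10,10,10])

```text
time_s: 57.8
position: [0.4876, -0.4046, 0.1643]
tool_rot: [[0.805, 0.594, -0.0], [0.594, -0.805, 0.0], [-0.0, -0.001, -1.0]]
ft_force: [-1.4, -1.2, -0.5]
grip_width: 0.0136
gripper_force: 41.4
```

arm_command(turn=[[0,0,0],[0,0,0],[0,0,0],[0,0,0],[0,0,0],[0,0,0]], xyz=[[0,0.14,0.29],[0,0.11,0.3],[0,0.08,0.31],[0,0.05,0.32],[0,0,0],[0,0,0]], claw=[10,10,10,10,10,10])

```text
time_s: 58.4
position: [0.4983, -0.4185, 0.1047]
tool_rot: [[0.805, 0.594, -0.001], [0.594, -0.805, 0.001], [0.0, -0.002, -1.0]]
ft_force: [-3.5, 3.7, 4.8]
grip_width: 0.0134
gripper_force: 45.4
```

arm_command(turn=[[0,0,0],[0,0,0],[0,0,0],[0,0,0],[0,0,0],[0,0,0],[0,0,0],[0,0,0],[0,0,0]], xyz=[[0,0,0],[0,0,0],[0,0,0],[0,0,-0.5],[0,0,-0.8],[0,0,-0.8],[0,0,-0.5],[0,0,0],[0,0,0]], claw=[45,45,45,45,45,45,45,45,45])

```text
time_s: 59.3
position: [0.4986, -0.4192, 0.2345]
tool_rot: [[0.805, 0.594, 0.0], [0.594, -0.805, -0.0], [0.0, 0.0, -1.0]]
ft_force: [0.3, 0.2, -1.1]
grip_width: 0.045
gripper_force: 0.0
```

```bash
cat > tog.py <<'E'
from h import *
im,d,c=grab("wrist");P=cloud(d,c)
a=.6357;Rs=np.array([[np.cos(a),-np.sin(a),0],[np.sin(a),np.cos(a),0],[0,0,1]]);S=(P-[.4979,-.3583,0])@Rs
m=(S[...,2]>.1)&(S[...,2]<.16)&(abs(S[...,0])<.065)&(abs(S[...,1]+.05)<.02)&(im.max(-1)<90)
print("bar",m.sum(),np.percentile(S[m],[2,50,98],axis=0).round(4).tolist())
m=(S[...,2]>.084)&(S[...,2]<.105)&(abs(S[...,0])<.04)&(abs(S[...,1]+.118)<.015)
print("ball",m.sum(),np.percentile(S[m],[2,50,98],axis=0).round(4).tolist() if m.any() else "")
w=lambda x,y:(Rs@[x,y,0]+[.4979,-.3583,0])[:2]
for x,z in((-.055,.2),(.0,.08)): plan([*w(x,-.118),z],-53.6)
E
python3 tog.py
```

```text
bar 2915 [[-0.0565, -0.0564, 0.1239], [0.0048, -0.0491, 0.1294], [0.0548, -0.0423, 0.1315]]
ball 250 [[-0.027, -0.1233, 0.0869], [-0.0194, -0.1161, 0.0922], [-0.0134, -0.1099, 0.0955]]
pos [ 0.4984 -0.419   0.2335] yaw -53.58 shift [-0.39  1.38  0.67] turn [-0.02  0.    0.  ] shift after turn [-0.39  1.38  0.67]
pos [ 0.4984 -0.419   0.2335] yaw -53.58 shift [0.71 1.38 3.07] turn [-0.02  0.    0.  ] shift after turn [0.71 1.38 3.07]
```

The bar top is at 131.5 mm, so the arm is fully down. The ball is at stand (-19, -117). Next I push the toggle over with the fingers shut.

arm_command(turn=[[0,0,0],[0,0,0],[0,0,0],[0,0,0],[0,0,0],[0,0,0],[0,0,0],[0,0,0],[0,0,0],[0,0,0],[0,0,0]], xyz=[[-0.13,0.46,0],[-0.13,0.46,0],[-0.13,0.46,0],[0,0,0],[0,0,0.6],[0,0,0.6],[0,0,0.6],[0,0,0.6],[0,0,0.67],[0,0,0],[0,0,0]], claw=[0,0,0,0,0,0,0,0,0,0,0])

```text
time_s: 60.45
position: [0.5238, -0.486, 0.0814]
tool_rot: [[0.805, 0.594, -0.001], [0.594, -0.805, 0.001], [0.0, -0.001, -1.0]]
ft_force: [-0.0, -0.3, 0.6]
grip_width: 0.0
gripper_force: 0.0
```

arm_command(turn=[[0,0,0],[0,0,0],[0,0,0],[0,0,0],[0,0,0],[0,0,0],[0,0,0],[0,0,0],[0,0,0],[0,0,0]], xyz=[[0.15,0,0],[0.15,0,0],[0.15,0,0],[0.15,0,0],[0.15,0,0],[0.15,0,0],[0.15,0,0],[0.06,0,0],[0,0,0],[0,0,0]], claw=[0,0,0,0,0,0,0,0,0,0])

```text
time_s: 61.45
position: [0.5669, -0.4546, 0.0811]
tool_rot: [[0.805, 0.593, -0.004], [0.593, -0.805, -0.001], [-0.004, -0.001, -1.0]]
ft_force: [-10.0, -5.0, 0.6]
grip_width: 0.0002
gripper_force: 4.8
```

arm_command(turn=[[0,0,0],[0,0,0],[0,0,0],[0,0,0],[0,0,0],[0,0,0],[0,0,0],[0,0,0],[0,0,0]], xyz=[[-0.2,0,0],[-0.2,0,0],[0,0,-0.6],[0,0,-0.6],[0,0,-0.8],[0,0,-0.8],[0,0,-0.4],[0,0,0],[0,0,0]], claw=[0,0,0,0,0,0,0,0,0])

```text
time_s: 62.35
position: [0.5522, -0.4653, 0.2404]
tool_rot: [[0.805, 0.594, -0.0], [0.594, -0.805, 0.001], [0.0, -0.001, -1.0]]
ft_force: [0.0, -0.0, -1.1]
grip_width: 0.0002
gripper_force: 0.0
```

```bash
python3 tog.py; python3 -c "
from h import *
grab('wrist','w20')"
```

```text
bar 2637 [[-0.0566, -0.0566, 0.1242], [0.0044, -0.0511, 0.1293], [0.0554, -0.0433, 0.1314]]
ball 248 [[0.0111, -0.1247, 0.0876], [0.0184, -0.1176, 0.0924], [0.0251, -0.1104, 0.0953]]
pos [ 0.552  -0.4651  0.2395] yaw -53.59 shift [-0.7  -0.    0.79] turn [-0.03  0.    0.  ] shift after turn [-0.7  -0.    0.79]
pos [ 0.552  -0.4651  0.2395] yaw -53.59 shift [0.4  0.01 3.19] turn [-0.03  0.    0.  ] shift after turn [ 0.4  -0.    3.19]
```

View pics/w20.png

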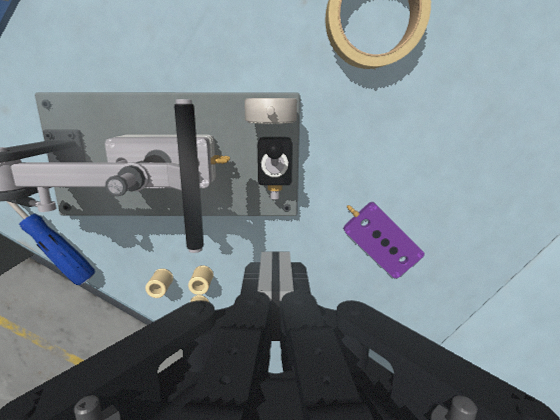

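The ball is now at stand x = +18.4, so the toggle is ON. The picture shows the arm down over the cover (160,160), the lever toward the gauge (275,148), and the robot clear. Handing in.

```bash
python3 -c "
from h import *
print(env.close_job())"
```

```text
the job is handed in; nothing more can be done
None
```

The job is handed in: all three ported plates and the cover are stacked on the pins, the hold-down arm is closed on the cover, and the air toggle is ON; the hand-in gave no verdict, and the foot's force on the cover could not be measured.

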